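Latch a coping in its spring holder with sprung tongs

ROBOT

A 6-joint arm with a two-finger parallel gripper is mounted at the origin on a cart in front of the work surface, level with it; the furniture and walls round the work are solid. World frame = base frame: x ahead of the robot, y to its left, z up, the work surface at z = 0. Lengths are in m, angles in degrees, forces in N, time in s.
With the tool pointing down it reaches from about 0.275 to 0.725 m from the base axis. Payload 5.6 kg.
Tool frame: the origin (TCP) lies midway between the tips of the shut fingers; the grasp point (between the pads) lies 19 mm behind it; x points along the fingers, y is the direction in which the jaws open and shut, and the axes are right-handed (so a half turn about x gives the same grasp; the last joint's range is limited). The gripper opens to 85 mm and grips with 20 to 120 N. Pads are 22 mm wide; open, the fingers measure 114 mm over their backs; the gripper's body (76 mm by 85 mm) begins 54 mm behind the grasp point. The pads swing forward as they close: fully open they stand 13 mm farther back than shut.
Start: joints at [-57.605, 14.616, 6.199, 0, -81.583, -16.306], TCP at [0.152, -0.528, 0.231] pointing down, gripper open.
Joint ranges: [-168.99, 168.99], [-69.2, 112.95], [-62.41, 85.93], [-164.36, 98.24], [-168.68, -3.75], [-174.98, 174.98]. Speed limits (degrees/s): [147.25, 147.25, 180, 180, 180, 180].

INTERFACE

Orientations are given as [roll, pitch, yaw] about the fixed x, y, z axes, in that order (R = Rz(yaw) Ry(pitch) Rx(roll)).
In Python, from plant import sense, read_camera, finish_job, recognise, cut_out, spot_point gives the robot as it stands.
- The arm moves only by the shell command python3 -m creep 'ROWS' [OPENING]. ROWS is JSON, a list that holds one entry, the list of rows, each a list of 4 numbers: the shift along the tool's x, y, z each as a share of 30 mm, from -1 to 1, then the turn about the tool's x as a share of 4 degrees, from -1 to 1. A call has 1 to 5 rows; each row shifts and turns the pose as measured when the row begins, along the tool's axes as they then stand; what a row does not reach is not made up. A row lasts 1/12 s, in which the tool goes at most 41.7 mm and 7.16 degrees, less where a joint would pass 70% of its speed; a pose out of reach is approached as far as the arm can. A call with a number of a shift or a turn outside -1 to 1 is refused whole. A call with a gripper value outside its range is refused whole. OPENING is the opening, from 0 (shut) to 1 (fully open), set as the call begins (- or left out, the last holds). The fingers move at their own pace and stop on an object; the grip force is fixed at half the most. Time passes only in rows, so rows that do not move let the fingers close. It gives the time, the measured TCP pose, the force and the opening at its end, in the units of the state.
- sense(): the state, without advancing time (a new reading comes with each control period).
- read_camera(name): name is "side" or "top" or "wrist"; returns a dict with "image" (420x560x3 uint8, blue, green, red), "intrinsics" (3x3 intrinsics, pixels), "dist_coeffs" ([k1, k2, p1, p2, k3] as OpenCV has them; the pictures are not rectified), "extrinsics" (4x4, takes a point from camera to world coordinates). Camera axes: x right, y down, z forward; pixel columns grow to the right and rows downward; lengths in m; the calibration is good to about 2 mm. A picture is of the moment at which its call begins. There is no depth.
- finish_job(): hands the job in, once; it reports no verdict.
Trained networks look in a picture, given as the dict that the camera call returned (one of the last four; its "shot" number tells which), for a name from the list of things; names that differ only in an ending like _2 or _b are one class to them, and where a whole thing is asked for, a point or a joint stands for the part that bears it (a point fixed in the world has none). Each returns a list of dicts, best first, with "conf" (0 to 1); they miss things now and then, are a little off and sometimes report something else, mostly with a low value. They report only what shows in the picture. A call takes as long as a camera call. They do not tell look-alikes from the thing itself.
- recognise(picture, query): "rect" ([left, top, width, height] in pixels, round what is visible of it).
- cut_out(picture, query): "region" (420x560 bool, what is visible of it) and "rect" ([left, top, width, height] in pixels, round what is visible of it).
- spot_point(picture, query): "at" ([row, column] in pixels: a listed point, or the origin of a listed thing).
The state is a dict: "time": time; "joint_positions": joint angles; "joint_velocities": joint speeds; "joint_efforts": joint torques, N m; "position": TCP position; "tool_rot": TCP orientation; "wrist_force": force on the tool from outside, world axes, zero at the start; "ft_torque": the same for the moment, N m; "gripper_width": opening from 0.0 (shut) to 1.0 (fully open).
Only numpy, scipy, OpenCV 4.12 (cv2) and the standard library are available. Lean on these libraries where they do the work, as an engineer would, in place of code of your own. Each camera call takes 0.05 s, during which the arm holds its last target.

TASK

With the sprung tongs that hang in the stand, take the square-headed coping out of the rack and latch it in the keyhole spring holder: foot through the wide opening, gently down against the sprung floor, along into the narrow slot, then let go, so that it stands upright with its foot caught under the plate. Hang the tongs back in their stand. Do not touch the coping with the gripper itself, press gently, and leave the other copings and the things around where they are.

Things in the scene. Friction and masses are not known exactly. Their poses are not given: they have to be found in the camera images.
- tongs_grip (a point): Middle of the handles of the sprung parallel steel tongs, which hang in the stand, jaws down. z up; the arms slide together along y, staying parallel. Handles: flat outer faces 16 mm wide (x), from 18 mm below to 19 mm above this point, 36 mm apart over the outside at rest; each arm can move in 6.5 mm. Mass about 90 g.
- tongs_jaws (a point): Middle of the tongs' jaws, 43 mm below tongs_grip; same axes. Jaws 12 mm wide (x), 10 mm high (5 mm above and below this point), gap 20 mm at rest. Just above them the arms step 3 mm inward: a ledge that comes over a gripped 10 mm head and can push it down.
- tongs: The whole tongs, origin and axes as tongs_grip. Springs hold the arms apart: each handle takes 5 N to start, 0.5 N more per mm. Fingers stopped at 34 mm hold the tongs with open jaws; squeezed to 26 mm the jaws are on a 10 mm head; back at 34 mm they let it go. A grey bridge joins the arms 10 to 24 mm above the origin, within 9 mm of the axis.
- tongs_wings (a point): Underside of the flat wings, 12 mm above tongs_grip: they reach 39 mm either way along x, are 10 mm wide and 5 mm thick; the tongs hang by them.
- stand_top (a point): Centre of the fixed steel stand, level with the tops of its two posts (80 mm over the table), where tongs_wings rests. Posts 26 to 34 mm out along its +x and -x, 30 mm wide in y; on them lips 6 mm high at y = +-9.5 mm keep the wings in. The tongs hang with their axes along the stand's; straight up frees them, straight down hangs them.
- stand: The same stand; base plate 92 x 56 x 6 mm, origin at the centre of its underside.
- rack: Fixed white rack 46 x 130 x 16 mm, origin at the centre of its underside; wells of dia 14.5 mm, 9 mm deep (floor 7 mm over the table) at y = -40, 0 and +40 mm. One coping stands in each, in any order.
- square_head (a point): Centre of the head of the square-headed steel coping: head a 10 x 10 x 10 mm block with sides along this point's x and y; z up. Below it 13 mm of neck (dia 6.5 mm), then at the foot a flange dia 12 mm, 3 mm thick. This point is 21 mm above the underside and 5 mm below the top. Mass 15 g.
- square_coping: The same square-headed coping, origin at the centre of its underside.
- round_head (a point): Head of a coping with a round head, a cylinder dia 10 x 10 mm; foot and height as the square one; point 21 mm above its underside. To be left alone.
- cone_head (a point): Head of a coping with a cone head that tapers upward from dia 12 mm, 30 mm tall in all; point 21 mm above its underside. To be left alone.
- holder_top (a point): Fixed point of the keyhole spring holder, on the slot's centre line at the height of the upper face of its steel keyhole plate (25 mm over the table). Plate 3 mm thick, with a 15 x 15 mm opening from which a slot 9 mm wide leads toward +x. At mid-setting the opening is centred at x = -7 mm from here and a coping at the slot's end stands at x = +8.2 mm.
- holder: The holder, a fixed white block 128 x 60 mm, origin at the centre of its underside, axes as holder_top; rails 21.5 to 26 mm out in y stand 1.5 mm over the plate. The plate is clamped at an UNKNOWN setting, up to 20 mm either way along x from the middle, new each time and not measured (stiff, not to be changed): find the opening by feel or sight.
- holder_floor (a point): Point on the sprung floor at rest, 3 mm below holder_top, level with the plate's underside. The floor goes straight down 9 mm: 1.6 N to start, 0.3 N more per mm, then a hard stop. The flange clears the plate when the floor is more than 3 mm down. The holder is delicate: press it with less than 15 N, on plate or floor.
- holder_seat (a point): Point 15 mm above holder_top: height of the square head's centre when latched (flange lifted against the plate's underside). In the opening but not latched it rests 3 mm higher, on the plate 6 mm higher; pressed to the hard stop 6 mm lower. To be held upright it must be slid 8 mm or more from the opening's centre.
- gauze_packet: Flat carton 86 x 85 x 19 mm, a bystander.
- dappen_dish: Small glass dish dia 33 x 26 mm, a bystander.
- bur_block: Small block with clear lid, 46 x 62 x 34 mm, a bystander.
Mind the look-alikes: they are no part of the job. What is shaped like the rack but purple is not meant.

How it is judged (in metres and radians):
On the way, in this order (a step that is already met when the one before it is completed fails the run):
1. the square-headed coping is lifted clear of the rack in the tongs (z of square_head in the frame of rack above 0.045 m and contact force between tongs and square_coping above 0.5 N), for 0.1 s.
2. the coping stands latched under the keyhole plate and the tongs have let go of it (z of square_head in the frame of holder_top between 0.012 and 0.0156 m and y of square_head in the frame of holder_top between -0.004 and 0.004 m and angle between square_head's own z axis and vertical below 0.08 rad and contact force between tongs and square_coping below 0.05 N), for 0.2 s.
At the end, for the whole second after the job is handed in: The square-headed coping stands still in the slot, upright within 0.08 rad, within 4 mm of its centre line, foot caught under the plate (head centre 12 to 15.6 mm above the plate), untouched; the tongs hang still on their stand by the wings, upright within 0.1 rad and within 14 mm of its middle (all of step 2 and linear speed of each of square_coping, tongs below 0.01 m/s and horizontal distance between tongs_grip and stand_top below 0.014 m and z of tongs_grip in the frame of stand_top between -0.016 and -0.008 m and angle between tongs_grip's own z axis and vertical below 0.1 rad and contact force between tongs and stand above 0.2 N).
It fails at once if the gripper itself touches the square-headed coping (contact force between the fingers and square_coping above 0.3 N).
It fails at once if the spring holder is pressed harder than 16 N (contact force between holder and anything else above 16 N).
It fails at once if the rack is pressed harder than 22 N (contact force between rack and anything else above 22 N).
It fails at once if another coping is lifted or pushed more than 12 mm from its place (distance of any of round_head, cone_head from where it was at the start of the episode above 0.012 m).
It fails at once if a bystander is pushed more than 2 cm (distance of any of gauze_packet, dappen_dish, bur_block from where it was at the start of the episode above 0.02 m).
It also fails if it takes over 72 s, if anything falls off the work surface, if the arm or the gripper's body presses on something with over 40 N, if the wrist force passes 120 N, or if a joint passes its speed limit or range.

## Working session

There is one attempt and no reset: what is moved stays moved. The work goes in short steps, Python scripts to look and compute and a shell command to move; the robot and the scene stay as the last step left them, time stands still between calls to the robot, and variables do not carry over. Pictures are saved under pics/ and viewed, and the job is handed in when it is done.

```bash
ls; mkdir -p pics
python3 - <<'E'
from plant import *
import cv2
s=sense();print({k:s[k] for k in('time','position','tool_rot','wrist_force','gripper_width')})
for n in("side","top","wrist"):
    p=read_camera(n);cv2.imwrite(f"pics/{n}0.png",p["image"])
    print(n,p["extrinsics"],p["intrinsics"],p["dist_coeffs"])
    if n!="wrist":
        for q in("tongs_grip","stand_top","rack","square_head","round_head","cone_head","holder_top","holder","stand"):
            print(q,[(d["at"],round(d["conf"],2)) for d in spot_point(p,q)])
E
```

```text
pics
{'time': 0.0, 'position': array([ 0.15234966, -0.52795952,  0.23040103]), 'tool_rot': array([ 91.96395178,  89.89210888, 108.04891364]), 'wrist_force': array([-0.2798833 , -0.00608909,  0.5891742 ]), 'gripper_width': 0.9997974919642765}
side [[-0.99469494 -0.06657352  0.0784216   0.46138698]
 [-0.10217173  0.55077867 -0.82837419  0.75400176]
 [ 0.01195484 -0.83199208 -0.55465868  0.58712014]
 [ 0.          0.          0.          1.        ]] [[392.1516223    0.         288.18261012]
 [  0.         392.1516223  208.1173701 ]
 [  0.           0.           1.        ]] [-0.08071141  0.          0.          0.          0.        ]
tongs_grip [([178.4, 291.1], 0.67), ([268.4, 281.8], 0.66), ([225.3, 306.7], 0.24)]
stand_top [([260.2, 279.2], 0.83)]
rack [([325.5, 360.7], 0.79), ([227.6, 298.3], 0.63)]
square_head [([281.4, 281.7], 0.7), ([228.9, 309.1], 0.45)]
round_head [([175.2, 290.0], 0.54), ([214.9, 296.9], 0.51)]
cone_head [([206.7, 299.2], 0.4)]
holder_top [([176.9, 290.7], 0.82)]
holder [([187.0, 292.3], 0.89)]
stand [([294.0, 280.2], 0.68)]
top [[ 0.02746341 -0.98420107  0.
[... 555 characters left out ...]
d_head [([217.7, 363.4], 0.57), ([225.7, 284.7], 0.42)]
cone_head [([226.0, 305.6], 0.55), ([209.8, 186.6], 0.48)]
holder_top [([214.6, 360.1], 0.75)]
holder [([217.3, 363.5], 0.8)]
stand [([218.0, 193.2], 0.94), ([213.5, 362.1], 0.44)]
wrist [[-2.77291734e-01  9.21950004e-01  2.70402450e-01  8.33844503e-02]
 [ 9.60785769e-01  2.66075175e-01  7.80686081e-02 -5.49228047e-01]
 [ 2.79742974e-05  2.81446605e-01 -9.59576890e-01  3.73911822e-01]
 [ 0.00000000e+00  0.00000000e+00  0.00000000e+00  1.00000000e+00]] [[337.10876881   0.         279.71662156]
 [  0.         337.10876881 210.15840449]
 [  0.           0.           1.        ]] [-0.05959791  0.          0.          0.          0.        ]
```

View pics/side0.png

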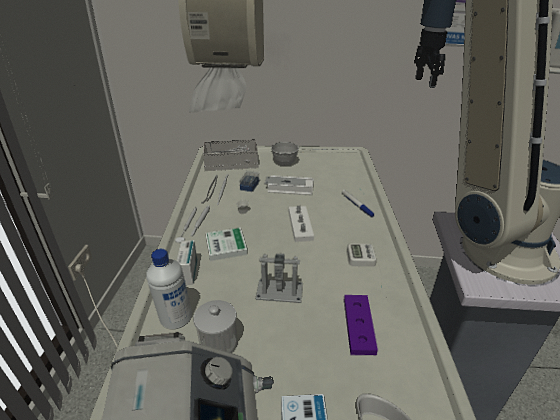

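View pics/top0.png

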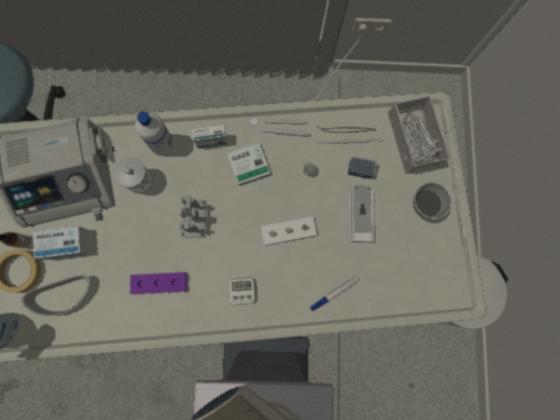

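Run:
```python
import cv2
a=cv2.imread('pics/side0.png')[130:350,210:420];cv2.imwrite('pics/side0c.png',cv2.resize(a,None,fx=2.7,fy=2.7,interpolation=cv2.INTER_CUBIC))
a=cv2.imread('pics/top0.png')[150:320,120:400];cv2.imwrite('pics/top0c.png',cv2.resize(a,None,fx=2.8,fy=2.8,interpolation=cv2.INTER_CUBIC))
```

```text
(no output)
```

View pics/side0c.png

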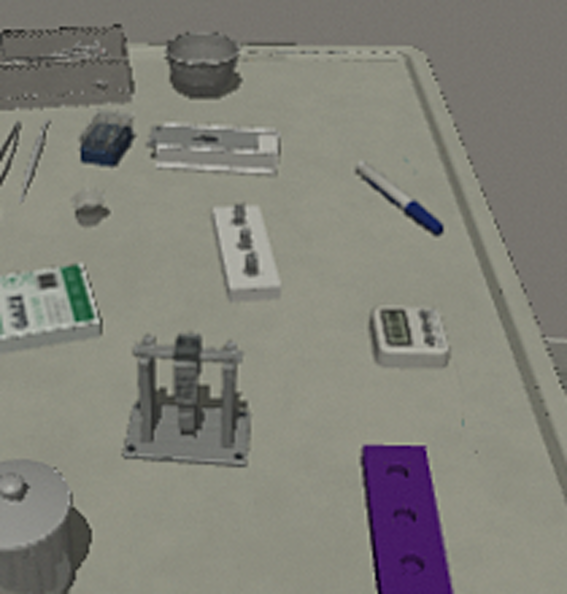

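View pics/top0c.png

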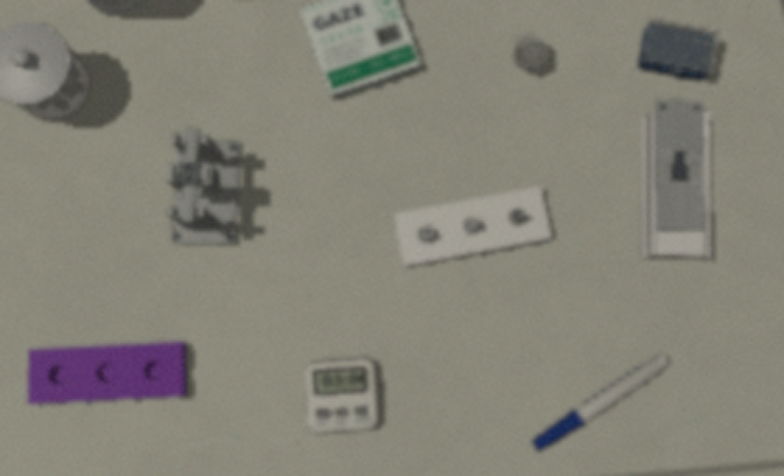

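```bash
cat > h.py <<'E'
from plant import *
import numpy as np, cv2
from scipy.spatial.transform import Rotation as Ro
def R(s): return Ro.from_euler('xyz',s["tool_rot"],degrees=True).as_matrix()
def ray(p,rc):
    uv=cv2.undistortPoints(np.array([[[rc[1],rc[0]]]],float),p["intrinsics"],np.array(p["dist_coeffs"],float))[0,0]
    T=np.array(p["extrinsics"]); d=T[:3,:3]@np.array([uv[0],uv[1],1]); return T[:3,3],d/np.linalg.norm(d)
def onz(p,rc,z):
    o,d=ray(p,rc); return o+d*(z-o[2])/d[2]
def tri(*prs):
    A=0;b=0
    for p,rc in prs:
        o,d=ray(p,rc);M=np.eye(3)-np.outer(d,d);A=A+M;b=b+M@o
    x=np.linalg.solve(A,b); return x,[np.linalg.norm(np.cross(x-ray(p,rc)[0],ray(p,rc)[1])) for p,rc in prs]
def proj(p,X):
    T=np.linalg.inv(np.array(p["extrinsics"])); 
    q,_=cv2.projectPoints(np.array(X,float).reshape(-1,1,3),cv2.Rodrigues(T[:3,:3])[0],T[:3,3],p["intrinsics"],np.array(p["dist_coeffs"],float)); return q[:,0]
def st():
    s=sense();r=R(s)
    print("t",round(s["time"],2),"pos",np.round(s["position"],4),"x",np.round(r[:,0],3),"y",np.round(r[:,1],3),"F",np.round(s["wrist_force"],1),"w",round(s["gripper_width"]*85,1)); return s
def go(target,yaw=None):
    """units of rows to bring TCP to target; yaw: desired direction(deg, mod 180) of tool y in world"""
    s=sense();r=R(s); d=r.T@(np.array(target)-s["position"])/0.03
    print("rows shift total",np.round(d,2))
    if yaw is not None:
        cur=np.degrees(np.arctan2(r[1,1],r[0,1])); e=(yaw-cur+90)%180-90
        print("yaw now",round(cur,1),"turn units about x",round(-e/4,2)) # tool x down
def save(p,name,box=None,f=1):
    a=p["image"]
    if box: a=a[box[1]:box[3],box[0]:box[2]]
    cv2.imwrite(f"pics/{name}.png",cv2.resize(a,None,fx=f,fy=f,interpolation=cv2.INTER_CUBIC))
E
python3 - <<'E'
from h import *
s=st()
a=read_camera("top");b=read_camera("side")
for n,u,v in(("stand_top",(209,191.3),(260.2,279.2)),("stand",(218,193.2),(294,280.2)),("holder_top",(214.6,360.1),(176.9,290.7)),("holder",(217.3,363.5),(187,292.3)),("rack",(229.9,287.5),(225,300.5)),("tg",(213.5,189.4),(268.4,281.8))):
    print(n,*tri((a,u),(b,v)))
print("rackends",[onz(a,rc,.016) for rc in((150+213/2.8*1,120+397/2.8),(150+187/2.8,120+545/2.8),(150+237/2.8,120+553/2.8),(150+265/2.8,120+405/2.8))])
c=read_camera("wrist"); print(proj(c,s["position"]))
print(np.round(R(s).T@(c["extrinsics"][:3,3]-s["position"]),4)); print(np.round(R(s).T@c["extrinsics"][:3,:3],3))
E
```

```text
t 1.05 pos [ 0.1524 -0.5284  0.2313] x [-0.  0. -1.] y [-0.277  0.961  0.   ] F [-0.1 -0.6 -0.5] w 85.2
stand_top [0.53523548 0.17791929 0.07844666] [np.float64(0.003219197683367464), np.float64(0.003219197683367741)]
stand [ 0.53033905  0.18847863 -0.0042663 ] [np.float64(0.0015280089188101816), np.float64(0.0015280089188100996)]
holder_top [ 0.54574838 -0.21526503  0.04457848] [np.float64(0.0015436595374894056), np.float64(0.0015436595374894793)]
holder [ 0.54469982 -0.23315683  0.0016587 ] [np.float64(0.0011090468044936898), np.float64(0.0011090468044937588)]
rack [ 0.50668066 -0.045077    0.00370688] [np.float64(0.001493702981015707), np.float64(0.0014937029810161069)]
tg [0.52837966 0.1846463  0.06342545] [np.float64(0.0022741474737985735), np.float64(0.0022741474737984894)]
rackends [array([0.51383697, 0.01782701, 0.016     ]), array([ 0.54069778, -0.11009549,  0.016     ]), array([ 0.49702297, -0.11753871,  0.016     ]), array([0.46894979, 0.00941767, 0.016     ])]
[[281.47774979 272.32938619]]
[-0.1426 -0.0008 -0.0721]
[[-0.    -0.281  0.96 ]
 [ 1.     0.     0.   ]
 [-0.     0.96   0.281]]
```

Run:
```python
from h import *
st();go([0.53,-0.225,0.21],90)
```

```text
t 1.2 pos [ 0.1524 -0.5284  0.2313] x [-0.  0. -1.] y [-0.277  0.961  0.   ] F [ 0.5 -1.6  0.1] w 85.1
rows shift total [ 0.71  6.23 14.9 ]
yaw now 106.1 turn units about x 4.02
```

```bash
python3 -m creep '[[[0.1,0.42,1,0],[0.05,0.42,1,0],[0.05,0.42,1,0],[0.05,0.42,1,0],[0.05,0.42,1,0]]]'; python3 -m creep '[[[0.05,0.42,1,0],[0.05,0.42,1,0],[0.05,0.42,1,0],[0.05,0.42,1,0],[0.05,0.42,1,0]]]';python3 -m creep '[[[0.05,0.42,1,0],[0.05,0.42,1,0],[0.05,0.42,1,0],[0,0.42,1,0],[0,0.42,1,0]]]'; python3 -m creep '[[[0,0,0,1],[0,0,0,1],[0,0,0,1],[0,0,0,1]]]'
python3 - <<'E'
from h import *
st();go([0.53,-0.225,0.21],90)
E
```

```text
time: 1.62
position: [0.2791, -0.4266, 0.2214]
tool_rot: [-157.4, 89.9, -141.9]
wrist_force: [-0.4, -0.3, -0.8]
gripper_width: 1.001
time: 2.03
position: [0.4122, -0.3198, 0.2143]
tool_rot: [-97.0, 89.9, -81.5]
wrist_force: [0.6, -0.5, -0.6]
gripper_width: 1.001
time: 2.45
position: [0.5456, -0.2123, 0.21]
tool_rot: [-77.8, 89.8, -62.3]
wrist_force: [0.9, -1.2, 0.5]
gripper_width: 0.998
time: 2.78
position: [0.5512, -0.2062, 0.2075]
tool_rot: [-99.0, 89.9, -99.6]
wrist_force: [0.2, -0.4, 0.0]
gripper_width: 1.001
t 2.78 pos [ 0.5512 -0.2062  0.2075] x [-0.    -0.002 -1.   ] y [ 0.01   1.    -0.002] F [ 0.2 -0.4  0. ] w 85.1
rows shift total [-0.08 -0.64 -0.7 ]
yaw now 89.4 turn units about x -0.14
```

Run:
```python
from h import *
c=read_camera("wrist"); save(c,"w1")
for q in("holder_top","holder","holder_floor","square_head","rack","round_head","cone_head"):
    print(q,[(np.round(d["at"],1),round(d["conf"],2)) for d in spot_point(c,q)])
```

```text
holder_top [(array([183.7, 261.4]), 0.72), (array([179.9, 264.6]), 0.35)]
holder [(array([180. , 262.7]), 0.94)]
holder_floor [(array([185.5, 260.3]), 0.63)]
square_head [(array([135.4, 486.1]), 0.62)]
rack [(array([137.9, 432.7]), 0.82), (array([131.2, 475.9]), 0.61)]
round_head [(array([139.8, 446.2]), 0.66), (array([151.1, 404.8]), 0.19)]
cone_head [(array([154.1, 403.9]), 0.69)]
```

View pics/w1.png

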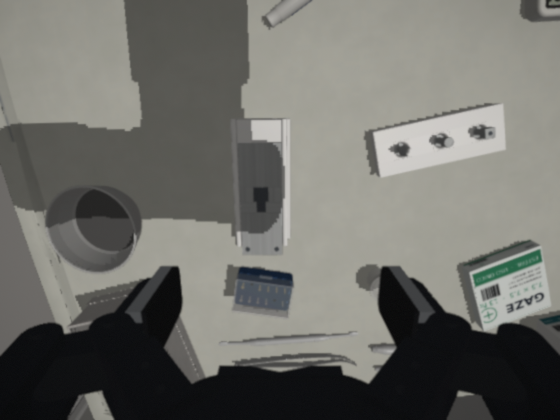

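Run:
```python
from h import *
c=read_camera("wrist"); save(c,"w1h",(220,105,310,265),3.7); save(c,"w1r",(360,90,520,190),4.8)
g=c["image"].mean(2)
np.save('w1.npy',c["image"])
np.set_printoptions(linewidth=250)
print(g[180:216,248:278].astype(int))
```

```text
[[77 77 76 ... 76 75 75]
 [77 77 76 ... 75 76 75]
 [77 76 76 ... 75 75 75]
 ...
 [74 75 73 ... 74 74 75]
 [75 75 74 ... 75 75 76]
 [76 76 75 ... 76 75 76]]
```

View pics/w1h.png

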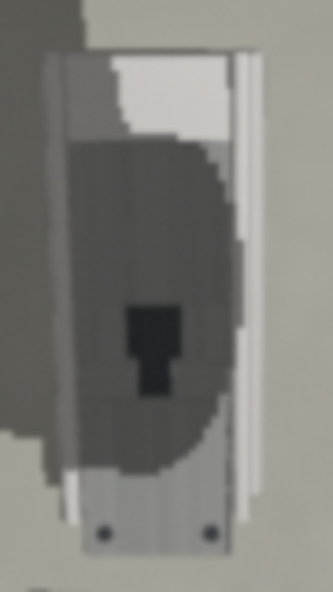

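View pics/w1r.png

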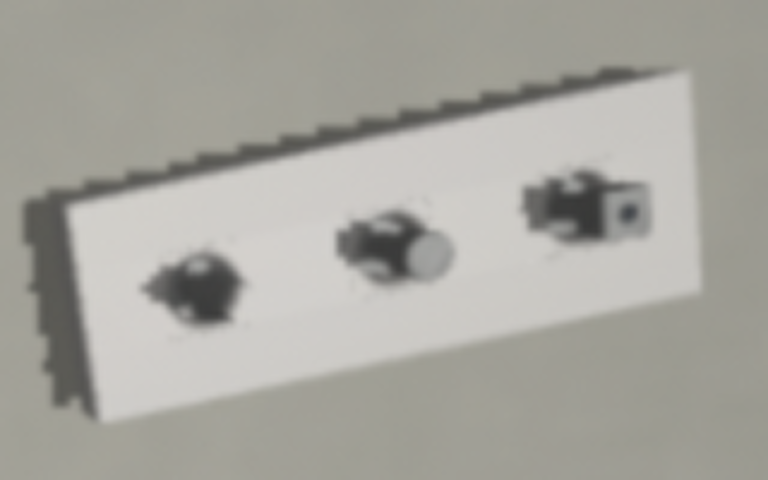

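Run:
```python
from h import *
st();c=read_camera("wrist")
H=lambda x,y,z:np.round(onz(c,(105+(y)/3.7-.35,220+(x)/3.7-.35),z),4)
for n,x,y in(("o-tl",127,305),("tr",181,305),("bl",127,357),("br",181,357),("slotL",138,380),("slotR",171,380),("end",154.5,396),("plate tl",70,141),("plate br",232,554),("plate bl",84,554)): print(n,H(x,y,.025))
for n,x,y in(("railR out top",262,52),("railR out bot",258,490),("railL out top",43,52),("railL out bot",63,520)): print(n,H(x,y,.0265))
Q=lambda x,y,z:np.round(onz(c,(90+y/4.8-.4,360+x/4.8-.4),z),4)
for n,x,y in(("tl",606,186),("tr",650,182),("br",648,236),("bl",606,240)): print("sq",n,Q(x,y,.033))
for n,x,y in(("tl",66,204),("tr",690,71),("br",702,292),("bl",100,424)): print("rack",n,Q(x,y,.016))
```

```text
t 3.23 pos [ 0.5508 -0.2068  0.2079] x [ 0.    -0.002 -1.   ] y [ 0.006  1.    -0.002] F [-0.6  0.1 -0.2] w 85.0
o-tl [ 0.5506 -0.2335  0.025 ]
tr [ 0.5506 -0.2191  0.025 ]
bl [ 0.5649 -0.2339  0.025 ]
br [ 0.565  -0.2193  0.025 ]
slotL [ 0.5714 -0.2311  0.025 ]
slotR [ 0.5714 -0.2221  0.025 ]
end [ 0.5759 -0.2267  0.025 ]
plate tl [ 0.5072 -0.247   0.025 ]
plate br [ 0.6227 -0.2058  0.025 ]
plate bl [ 0.6226 -0.2477  0.025 ]
railR out top [ 0.4853 -0.1976  0.0265]
railR out bot [ 0.6029 -0.1985  0.0265]
railL out top [ 0.4848 -0.2529  0.0265]
railL out bot [ 0.6115 -0.253   0.0265]
sq tl [ 0.4931 -0.0141  0.033 ]
sq tr [ 0.4922 -0.0052  0.033 ]
sq br [ 0.5027 -0.0039  0.033 ]
sq bl [ 0.5036 -0.0125  0.033 ]
rack tl [ 0.4983 -0.1165  0.016 ]
rack tr [0.4707 0.0108 0.016 ]
rack br [0.5155 0.0208 0.016 ]
rack bl [ 0.5437 -0.1062  0.016 ]
```

```bash
python3 -m creep '[[[0,1,-0.1,0],[0,1,-0.1,0],[0,1,-0.1,0],[0,1,-0.1,0],[0,1,-0.1,0]]]'; python3 -m creep '[[[0,1,-0.1,0],[0,1,-0.1,0],[0,1,-0.1,0],[0,1,-0.1,0],[0,1,-0.1,0]]]';python3 -m creep '[[[0,1,0,0],[0,1,0,0],[0,1,0,0],[0,0.3,0,0]]]'
python3 - <<'E'
from h import *
st()
c=read_camera("wrist"); save(c,"w2")
for q in("tongs_grip","stand_top","tongs_wings","stand"):
    print(q,[(np.round(d["at"],1),round(d["conf"],2)) for d in spot_point(c,q)])
E
```

```text
time: 3.7
position: [0.5362, -0.0573, 0.2066]
tool_rot: [-98.1, 89.8, -98.9]
wrist_force: [0.4, 0.1, -1.0]
gripper_width: 0.998
time: 4.12
position: [0.5215, 0.0997, 0.2072]
tool_rot: [-59.8, 89.8, -60.5]
wrist_force: [0.8, -0.4, -0.3]
gripper_width: 1.001
time: 4.45
position: [0.5212, 0.2066, 0.2078]
tool_rot: [-20.3, 89.8, -20.8]
wrist_force: [0.1, -0.4, 0.2]
gripper_width: 0.999
t 4.45 pos [0.5212 0.2066 0.2078] x [ 0.003 -0.001 -1.   ] y [ 0.008  1.    -0.001] F [ 0.1 -0.4  0.2] w 84.9
tongs_grip [(array([209.1, 253.8]), 0.56), (array([213. , 254.5]), 0.39), (array([196. , 252.1]), 0.28)]
stand_top [(array([209.8, 256.9]), 0.88), (array([169.1,  61.8]), 0.24)]
tongs_wings [(array([213.6, 256.6]), 0.86)]
stand [(array([191.7, 262.3]), 0.6)]
```

View pics/w2.png

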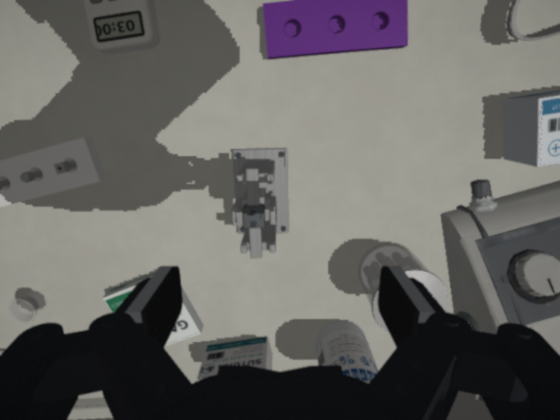

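Run:
```python
from h import *
st();c=read_camera("wrist"); save(c,"w2c",(220,135,305,270),5)
for n,rc,z in(("st",(209.8,256.9),.08),("tw",(213.6,256.6),.08),("tg",(209.1,253.8),.068),("stand",(191.7,262.3),0)): print(n,onz(c,rc,z))
```

```text
t 4.7 pos [0.5215 0.2024 0.2081] x [ 0.003 -0.002 -1.   ] y [ 0.012  1.    -0.002] F [0.2 0.2 0.1] w 84.9
st [0.52890868 0.18197267 0.08      ]
tw [0.53223349 0.18161782 0.08      ]
tg [0.53177809 0.17836824 0.068     ]
stand [0.53240293 0.18227004 0.        ]
```

View pics/w2c.png

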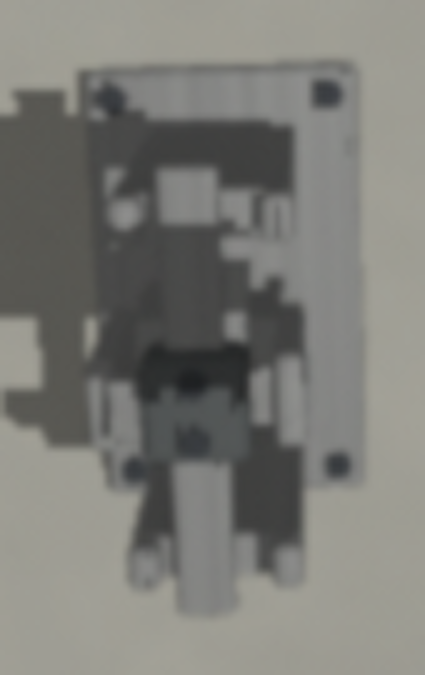

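Run:
```python
from h import *
st();c=read_camera("wrist")
P=lambda x,y,z:onz(c,(135+y/5-.4,220+x/5-.4),z)
w=[P(x,y,.085) for x,y in((157,168),(216,168),(180,612),(237,612))]
b=[P(x,y,.006) for x,y in((82,72),(355,64),(362,485),(110,490))]
print(np.round(w,4),np.mean(w,0)); print(np.round(b,4),np.mean(b,0))
d=(w[2]+w[3]-w[0]-w[1]);print("wing dir",np.degrees(np.arctan2(d[1],d[0])),np.linalg.norm(d)/2)
d=(b[2]+b[3]-b[0]-b[1]);print("base dir",np.degrees(np.arctan2(d[1],d[0])),np.linalg.norm(d)/2)
go([.5315,.182,.15],90)
```

```text
t 4.75 pos [0.5215 0.2022 0.2082] x [ 0.003 -0.002 -1.   ] y [ 0.012  1.    -0.002] F [-0.4 -0.9 -0.1] w 85.3
[[0.493  0.1785 0.085 ]
 [0.4932 0.1879 0.085 ]
 [0.5698 0.1797 0.085 ]
 [0.5699 0.1895 0.085 ]] [0.53145383 0.18387533 0.085     ]
[[0.4862 0.1569 0.006 ]
 [0.4853 0.2123 0.006 ]
 [0.576  0.2135 0.006 ]
 [0.5765 0.1586 0.006 ]] [0.53100805 0.18530704 0.006     ]
wing dir 1.020567588153694 0.0767167324061737
base dir 0.9482814385670221 0.09045679520241565
rows shift total [ 1.94 -0.66  0.33]
yaw now 89.3 turn units about x -0.18
```

```bash
python3 -m creep '[[[0.3,-0.6,0.33,-0.43],[0.5,0,0,0],[0.5,0,0,0],[0.5,0,0,0],[0,0,0,0]]]'
python3 - <<'E'
from h import *
st();go([.5313,.1843,.13],91)
c=read_camera("wrist"); save(c,"w3",(150,100,400,420),1.8)
E
```

```text
time: 5.22
position: [0.5334, 0.1784, 0.1548]
tool_rot: [2.4, 89.6, 3.1]
wrist_force: [-0.5, 0.0, -0.7]
gripper_width: 1.0
t 5.22 pos [0.5334 0.1784 0.1548] x [ 0.008  0.    -1.   ] y [-0.013  1.     0.   ] F [-0.5  0.  -0.7] w 85.0
rows shift total [ 0.83  0.2  -0.07]
yaw now 90.7 turn units about x -0.07
```

View pics/w3.png

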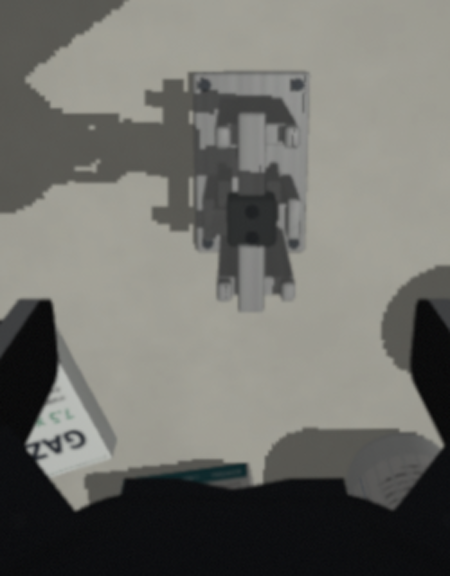

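Run:
```python
from h import *
s=st();c=read_camera("wrist")
P=lambda x,y,z:onz(c,(100+y/1.8-.3,150+x/1.8-.3),z)
w=[P(x,y,.085) for x,y in((238,112),(265,112),(238,311),(263,311))]
m=np.mean(w,0);print(np.round(w,4),m);d=(w[2]+w[3]-w[0]-w[1]);print(np.degrees(np.arctan2(d[1],d[0])))
go([m[0],m[1],.1],91)
```

```text
t 5.27 pos [0.5342 0.1786 0.1566] x [ 0.01   0.001 -1.   ] y [-0.013  1.     0.001] F [ 0.7 -0.   0.5] w 84.7
[[0.4938 0.1785 0.085 ]
 [0.4937 0.188  0.085 ]
 [0.5716 0.1797 0.085 ]
 [0.5715 0.1895 0.085 ]] [0.53268106 0.18393504 0.085     ]
0.9635081608105887
rows shift total [ 1.93  0.16 -0.1 ]
yaw now 90.8 turn units about x -0.05
```

```bash
python3 -m creep '[[[0.9,0.17,-0.05,-0.05],[1,0,0,0],[0,0,0,0]]]'
python3 - <<'E'
from h import *
st();go([.532,.184,.047],91)
E
```

```text
time: 5.57
position: [0.538, 0.1849, 0.1057]
tool_rot: [14.6, 88.6, 15.5]
wrist_force: [-2.0, -1.0, -1.5]
gripper_width: 1.001
t 5.57 pos [0.538  0.1849 0.1057] x [ 0.023  0.006 -1.   ] y [-0.016  1.     0.006] F [-2.  -1.  -1.5] w 85.1
rows shift total [ 1.95 -0.04 -0.25]
yaw now 90.9 turn units about x -0.01
```

```bash
python3 -m creep '[[[0,0,-0.2,0],[0,0,0,0]]]'
python3 - <<'E'
from h import *
for i in range(4): st();read_camera("top")
E
```

```text
time: 5.73
position: [0.5329, 0.1848, 0.1084]
tool_rot: [12.9, 88.5, 13.9]
wrist_force: [-0.5, -0.2, -0.8]
gripper_width: 0.999
t 5.73 pos [0.5329 0.1848 0.1084] x [ 0.025  0.006 -1.   ] y [-0.017  1.     0.006] F [-0.5 -0.2 -0.8] w 85.0
t 5.78 pos [0.534  0.1851 0.1093] x [ 0.027  0.007 -1.   ] y [-0.017  1.     0.006] F [0.2 0.8 0.6] w 85.1
t 5.83 pos [0.5343 0.1853 0.1093] x [ 0.028  0.007 -1.   ] y [-0.017  1.     0.007] F [-0.5 -0.5 -0.3] w 85.1
t 5.88 pos [0.5342 0.1853 0.1091] x [ 0.028  0.007 -1.   ] y [-0.017  1.     0.007] F [-0.4 -0.9  0.6] w 85.0
```

```bash
python3 -m creep '[[[-1,0,0,0],[-1,0,0,0],[-1,0,0,0]]]'
python3 - <<'E'
from h import *
for i in range(3): st();read_camera("top")
go([.532,.184,.10],91)
E
```

```text
time: 6.18
position: [0.5281, 0.183, 0.1961]
tool_rot: [5.7, 89.1, 6.6]
wrist_force: [0.7, 0.5, 0.1]
gripper_width: 0.998
t 6.18 pos [0.5281 0.183  0.1961] x [ 0.015  0.002 -1.   ] y [-0.016  1.     0.002] F [0.7 0.5 0.1] w 84.8
t 6.23 pos [0.5317 0.1838 0.2042] x [ 0.028  0.006 -1.   ] y [-0.017  1.     0.005] F [2.4 1.3 7.8] w 84.8
t 6.28 pos [0.5318 0.1843 0.2019] x [ 0.028  0.007 -1.   ] y [-0.017  1.     0.007] F [ 0.6  0.8 -0. ] w 85.2
rows shift total [ 3.3  -0.02 -0.03]
yaw now 90.9 turn units about x -0.02
```

```bash
python3 -m creep '[[[-0.7,0,0,0],[0,0,0,0]]]'
python3 - <<'E'
from h import *
for i in range(3): st();read_camera("top")
go([.532,.184,.10],91)
E
```

```text
time: 6.5
position: [0.5295, 0.1839, 0.2203]
tool_rot: [14.4, 88.7, 15.4]
wrist_force: [-0.1, -0.3, 1.8]
gripper_width: 1.0
t 6.5 pos [0.5295 0.1839 0.2203] x [ 0.023  0.006 -1.   ] y [-0.016  1.     0.006] F [-0.1 -0.3  1.8] w 85.0
t 6.55 pos [0.5281 0.1838 0.2173] x [ 0.018  0.005 -1.   ] y [-0.016  1.     0.005] F [-0.3  0.3 -0.7] w 84.9
t 6.6 pos [0.5274 0.1836 0.2159] x [ 0.016  0.005 -1.   ] y [-0.016  1.     0.004] F [-0.3  0.6 -0.8] w 85.2
rows shift total [3.85 0.   0.1 ]
yaw now 90.9 turn units about x -0.03
```

```bash
python3 -m creep '[[[-0.8,0,0.1,0],[0,0,0,0]]]'
python3 - <<'E'
from h import *
for i in range(3): st();read_camera("top")
go([.532,.184,.10],91)
E
```

```text
time: 6.82
position: [0.5288, 0.1827, 0.2377]
tool_rot: [5.5, 89.4, 6.4]
wrist_force: [1.2, -0.5, 1.9]
gripper_width: 1.0
t 6.82 pos [0.5288 0.1827 0.2377] x [ 0.01   0.001 -1.   ] y [-0.016  1.     0.001] F [ 1.2 -0.5  1.9] w 85.0
t 6.87 pos [0.5273 0.1828 0.2346] x [ 0.005  0.001 -1.   ] y [-0.015  1.     0.   ] F [ 0.5 -0.3 -2. ] w 85.1
t 6.92 pos [0.5267 0.1827 0.2335] x [ 0.003  0.    -1.   ] y [-0.015  1.    -0.   ] F [ 0.  -0.2 -0.7] w 85.2
rows shift total [4.44 0.04 0.17]
yaw now 90.9 turn units about x -0.03
```

```bash
cat > settle.py <<'E'
from h import *
import sys
for i in range(int(sys.argv[1]) if len(sys.argv)>1 else 2): read_camera("top")
st()
if len(sys.argv)>2: go([float(v) for v in sys.argv[2:5]], float(sys.argv[5]) if len(sys.argv)>5 else None)
E
python3 -m creep '[[[0.9,0.04,0.17,0]]]'; python3 settle.py 2; python3 -m creep '[[[0.9,0,0,0],[0.9,0,0,0],[0.9,0,0,0]]]';python3 settle.py 2 .532 .184 .047 91
```

```text
time: 7.05
position: [0.534, 0.1845, 0.2107]
tool_rot: [12.8, 89.3, 13.7]
wrist_force: [1.9, 0.4, 0.7]
gripper_width: 1.003
t 7.15 pos [0.5295 0.1832 0.2016] x [-0.005 -0.003 -1.   ] y [-0.015  1.    -0.003] F [-0.2  0.3 -1.5] w 84.9
time: 7.4
position: [0.5326, 0.1836, 0.1248]
tool_rot: [-10.4, 89.7, -9.5]
wrist_force: [-0.3, 0.3, -0.7]
gripper_width: 0.999
t 7.5 pos [0.5291 0.1821 0.1205] x [-0.005 -0.006 -1.   ] y [-0.015  1.    -0.005] F [ 0.1 -0.3 -0.6] w 84.8
rows shift total [2.45 0.07 0.11]
yaw now 90.9 turn units about x -0.04
```

```bash
python3 -m creep '[[[0.6,0.07,0.11,0],[0.6,0,0,0]]]'; python3 settle.py 2 .532 .184 .047 91
```

```text
time: 7.67
position: [0.5354, 0.1849, 0.0898]
tool_rot: [-62.5, 89.7, -61.6]
wrist_force: [0.5, 0.1, -1.5]
gripper_width: 0.999
t 7.77 pos [0.5339 0.1842 0.0882] x [-0.001 -0.006 -1.   ] y [-0.016  1.    -0.006] F [ 0.5 -0.2  0.4] w 85.3
rows shift total [ 1.37  0.   -0.06]
yaw now 90.9 turn units about x -0.02
```

```bash
python3 -m creep '[[[0.68,0,-0.06,0],[0.68,0,0,0]]]'; python3 settle.py 2 .532 .184 .047 91; python3 -m creep '[[[0,0,0,0]]]' 0.4
python3 - <<'E'
from h import *
c=read_camera("wrist"); save(c,"w4"); save(read_camera("side"),"s4",(200,180,360,320),4)
E
```

```text
time: 7.93
position: [0.537, 0.1859, 0.055]
tool_rot: [-11.8, 89.4, -10.8]
wrist_force: [0.5, 0.7, -0.4]
gripper_width: 0.997
t 8.03 pos [0.5354 0.185  0.0527] x [ 0.005 -0.005 -1.   ] y [-0.018  1.    -0.005] F [-0.4  0.   0.8] w 85.2
rows shift total [ 0.19 -0.03 -0.12]
yaw now 91.0 turn units about x 0.0
time: 8.12
position: [0.5362, 0.1852, 0.0546]
tool_rot: [-36.2, 89.5, -35.2]
wrist_force: [-0.2, 0.3, 1.2]
gripper_width: 0.886
```

View pics/w4.png

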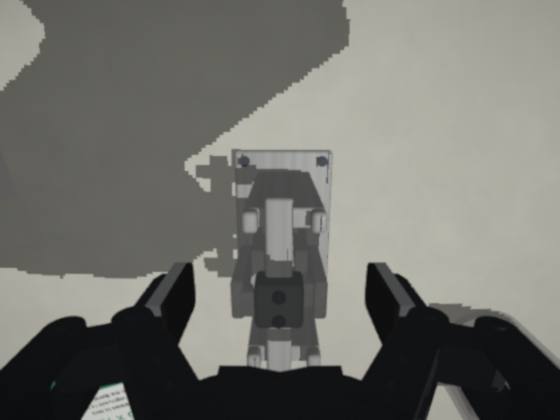

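View pics/s4.png

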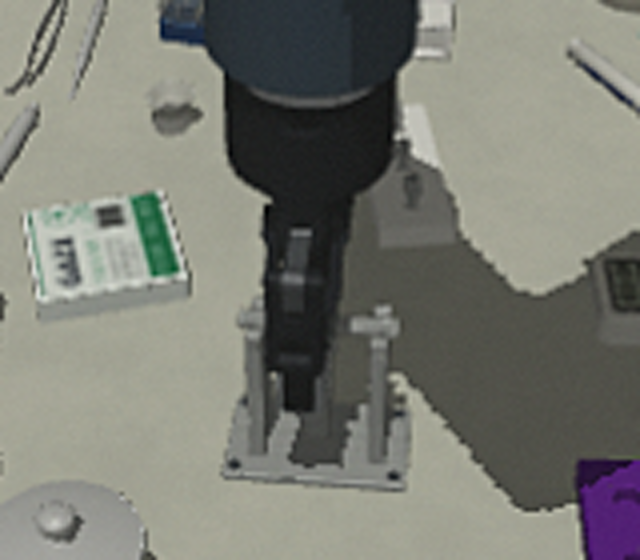

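```bash
python3 -m creep '[[[0.2,-0.03,-0.15,0]]]' 0.6; python3 settle.py 3 .532 .184 .047 91
python3 - <<'E'
from h import *
c=read_camera("wrist"); save(c,"w5",(150,130,410,420),2)
print(proj(c,[[.5327,.184,.092],[.5327-.009,.184,.092],[.5327+.009,.184,.092]]))
E
```

```text
time: 8.3
position: [0.534, 0.1853, 0.0513]
tool_rot: [-9.0, 89.3, -7.9]
wrist_force: [0.2, 0.2, 0.1]
gripper_width: 0.605
t 8.45 pos [0.5319 0.1844 0.0493] x [ 0.008 -0.003 -1.   ] y [-0.018  1.    -0.004] F [ 0.3 -1.3 -0. ] w 51.0
rows shift total [ 0.08 -0.01  0.  ]
yaw now 91.0 turn units about x 0.01
[[280.66187585 330.60661845]
 [281.16801621 308.31474307]
 [280.18010592 351.74002056]]
```

View pics/w5.png

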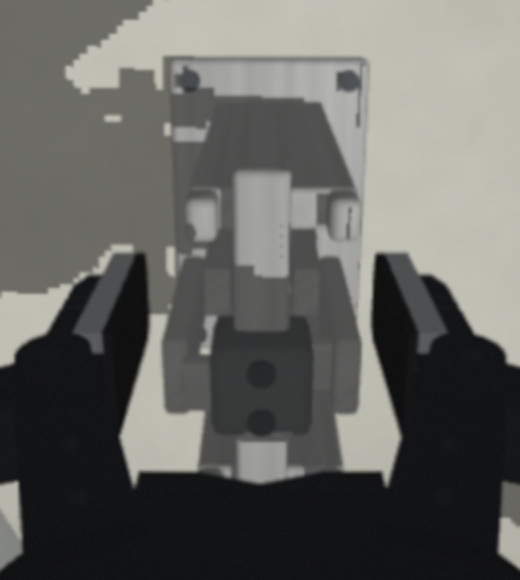

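```bash
python3 -m creep '[[[0.08,0,0,0]]]' 0.4; python3 settle.py 4 .532 .184 .047 91
python3 - <<'E'
from h import *
c=read_camera("wrist"); save(c,"w6",(150,130,410,420),2)
E
```

```text
time: 8.58
position: [0.5325, 0.1846, 0.0476]
tool_rot: [-19.0, 89.4, -18.0]
wrist_force: [-0.5, 0.3, -1.0]
gripper_width: 0.472
t 8.78 pos [0.5322 0.1845 0.0471] x [ 0.008 -0.003 -1.   ] y [-0.018  1.    -0.004] F [-0.3  0.3  1.3] w 34.6
rows shift total [ 0.   -0.02 -0.01]
yaw now 91.0 turn units about x 0.01
```

View pics/w6.png

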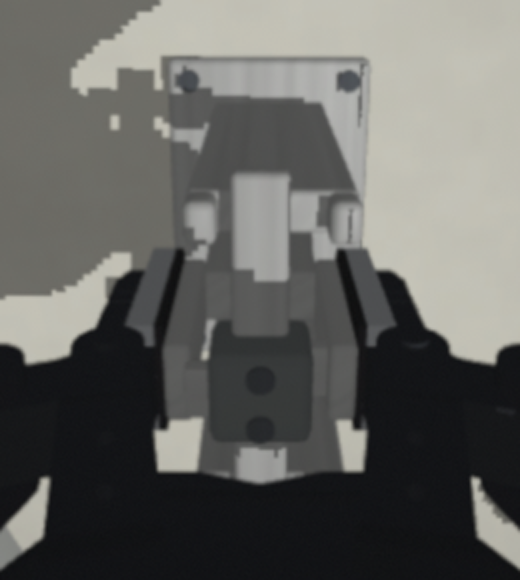

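```bash
python3 -m creep '[[[-0.5,0,0,0],[-0.6,0,0,0],[-0.7,0,0,0]]]' 0.395; python3 settle.py 3 .4965 -.009 .11 97
python3 - <<'E'
from h import *
c=read_camera("wrist"); save(c,"w7"); save(read_camera("side"),"s7",(200,180,360,320),4)
E
```

```text
time: 9.08
position: [0.5277, 0.1828, 0.0964]
tool_rot: [-112.5, 89.4, -111.6]
wrist_force: [0.4, -0.1, -2.0]
gripper_width: 0.398
t 9.23 pos [0.5298 0.1839 0.0986] x [ 0.002 -0.006 -1.   ] y [-0.017  1.    -0.006] F [-0.1  0.2 -1.1] w 33.4
rows shift total [-0.34 -6.41 -1.22]
yaw now 91.0 turn units about x -1.51
```

View pics/w7.png

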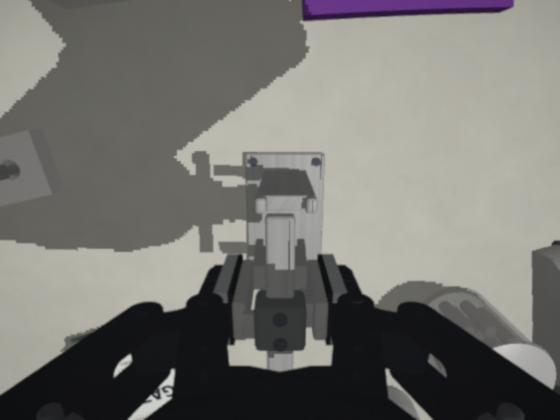

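View pics/s7.png

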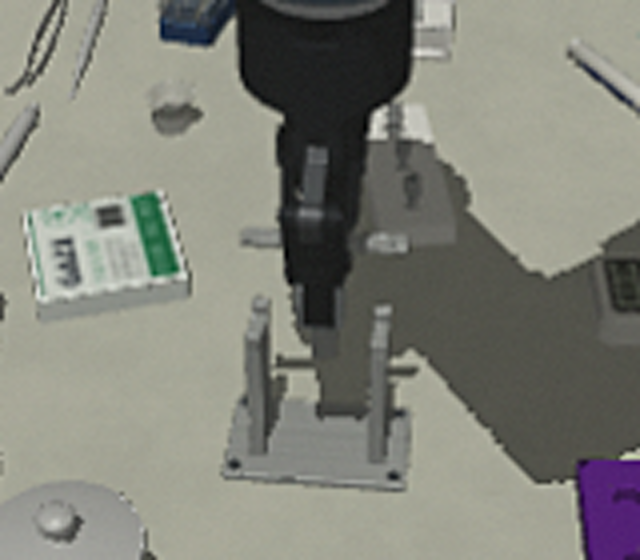

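```bash
python3 -m creep '[[[-0.4,-0.9,0,0],[0,-0.9,0,0],[0,-0.9,0,0],[0,-0.9,-0.3,0],[0,-0.9,-0.3,0]]]'; python3 settle.py 1; python3 -m creep '[[[0,-0.9,-0.3,-0.75],[0,-0.9,-0.2,-0.75]]]'; python3 settle.py 3 .4965 -.009 .11 97
python3 - <<'E'
from h import *
c=read_camera("wrist"); save(c,"w8");save(c,"w8c",(200,110,360,310),3)
for q in ("square_head","rack","cone_head","round_head"): print(q,[(np.round(d["at"],1),round(d["conf"],2)) for d in spot_point(c,q)])
E
```

```text
time: 9.75
position: [0.5101, 0.0468, 0.1033]
tool_rot: [-137.6, 89.1, -136.3]
wrist_force: [-0.7, -0.3, -0.8]
gripper_width: 0.397
t 9.8 pos [0.5078 0.0429 0.1031] x [-0.014 -0.012 -1.   ] y [-0.021  1.    -0.012] F [-3.3 -4.3 -1.1] w 33.4
time: 9.97
position: [0.4936, -0.0123, 0.1016]
tool_rot: [-152.3, 88.8, -144.9]
wrist_force: [0.2, -1.1, -1.5]
gripper_width: 0.397
t 10.12 pos [ 0.4944 -0.0128  0.1018] x [-0.017 -0.013 -1.   ] y [-0.123  0.992 -0.01 ] F [ 0.3  0.6 -1.1] w 33.9
rows shift total [-0.28  0.11  0.08]
yaw now 97.1 turn units about x 0.02
square_head []
rack [(array([222.4, 234.9]), 0.63)]
cone_head [(array([240.2, 171. ]), 0.87)]
round_head [(array([235.5, 230.3]), 0.63)]
```

View pics/w8.png

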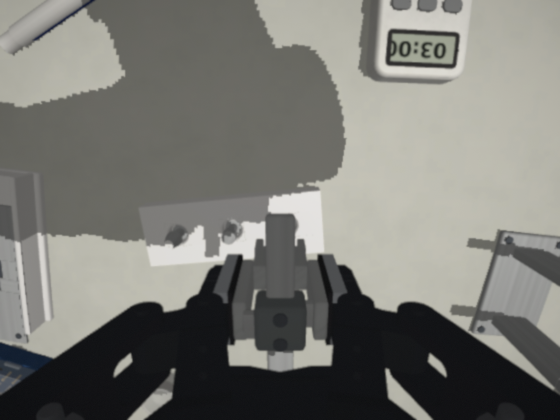

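View pics/w8c.png

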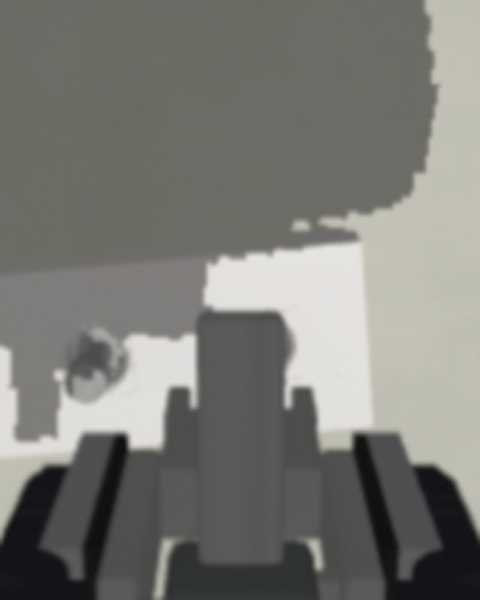

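```bash
python3 -m creep '[[[0,0.8,0,0],[0,0,0,0]]]'; python3 settle.py 3 .4965 -.009 .11 97
python3 - <<'E'
from h import *
c=read_camera("wrist"); save(c,"w9c",(160,130,360,310),4)
for q in ("square_head","rack","cone_head","round_head"): print(q,[(np.round(d["at"],1),round(d["conf"],2),onz(c,d["at"],.028)) for d in spot_point(c,q)])
E
```

```text
time: 10.53
position: [0.4929, 0.0148, 0.1019]
tool_rot: [-148.6, 88.9, -141.3]
wrist_force: [0.4, 0.7, -0.5]
gripper_width: 0.4
t 10.68 pos [0.4929 0.0126 0.102 ] x [-0.016 -0.013 -1.   ] y [-0.126  0.992 -0.011] F [-0.4 -0.  -0.3] w 33.6
rows shift total [-0.26 -0.73  0.02]
yaw now 97.3 turn units about x 0.06
square_head [(array([227.9, 252.7]), 0.68, array([ 0.49835553, -0.00695884,  0.028     ]))]
rack [(array([220.1, 200.5]), 0.57, array([ 0.49747164, -0.0428159 ,  0.028     ]))]
cone_head []
round_head [(array([231.8, 193.8]), 0.61, array([ 0.50648977, -0.04689502,  0.028     ]))]
```

View pics/w9c.png

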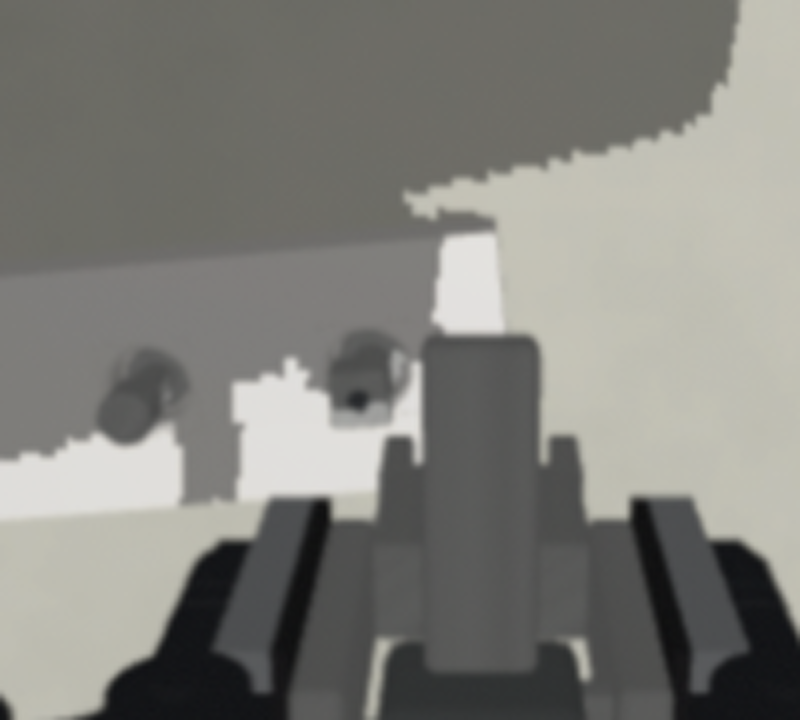

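Run:
```python
from h import *
c=read_camera("wrist")
P=lambda x,y,z:onz(c,(130+y/4-.4,160+x/4-.4),z)
print(P(360,404,.033))
for a,b in(((330,427),(392,424)),((330,427),(330,383)),((392,424),(390,381))):
    d=P(*b,.033)-P(*a,.033);print(np.degrees(np.arctan2(d[1],d[0])),np.linalg.norm(d))
# jaws expected: 
r=R(sense());s=sense()
print("grip",s["position"]-.021*r[:,0],"jaws",s["position"]+.022*r[:,0])
# rack corner check
print(P(497,233,.016))
b=read_camera("side");save(b,"s9",(230,180,350,290),5)
```

```text
[ 0.49878067 -0.00934338  0.033     ]
100.36852655324705 0.010442658254300272
-174.57761046290994 0.007757987865700045
-171.33997932752942 0.007562976651713073
grip [0.49319597 0.01213068 0.12312971] jaws [0.49253004 0.01156583 0.08013857]
[0.47051899 0.01006626 0.016     ]
```

View pics/s9.png

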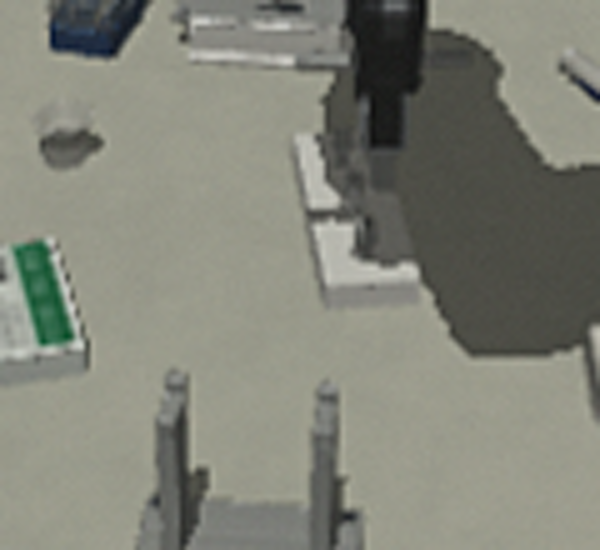

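```bash
python3 -m creep '[[[0,-0.73,0.17,-0.3]]]'; python3 settle.py 3 .498 -.0088 .08 98.5
```

```text
time: 11.12
position: [0.5003, -0.0077, 0.1024]
tool_rot: [-149.8, 88.9, -141.3]
wrist_force: [0.5, -0.1, -1.8]
gripper_width: 0.398
t 11.27 pos [ 0.5009 -0.0101  0.1022] x [-0.016 -0.013 -1.   ] y [-0.144  0.99  -0.011] F [-0.4 -0.5 -1.5] w 34.1
rows shift total [ 0.74  0.06 -0.08]
yaw now 98.3 turn units about x -0.06
```

```bash
python3 -m creep '[[[0.7,0.05,-0.08,-0.05],[0,0,0,0]]]'; python3 settle.py 3 .498 -.0088 .051 98.5;  python3 - <<'E'
from h import *
c=read_camera("wrist"); save(c,"w10c",(180,150,380,330),4)
save(read_camera("side"),"s10",(250,180,350,260),7)
E
```

```text
time: 11.43
position: [0.4982, -0.0092, 0.0812]
tool_rot: [-147.2, 88.9, -138.9]
wrist_force: [-1.2, 0.2, -2.1]
gripper_width: 0.395
t 11.58 pos [ 0.5018 -0.009   0.0854] x [-0.007 -0.013 -1.   ] y [-0.147  0.989 -0.012] F [ 0.8 -0.3 -0.3] w 33.7
rows shift total [ 1.15  0.04 -0.11]
yaw now 98.5 turn units about x -0.01
```

View pics/w10c.png

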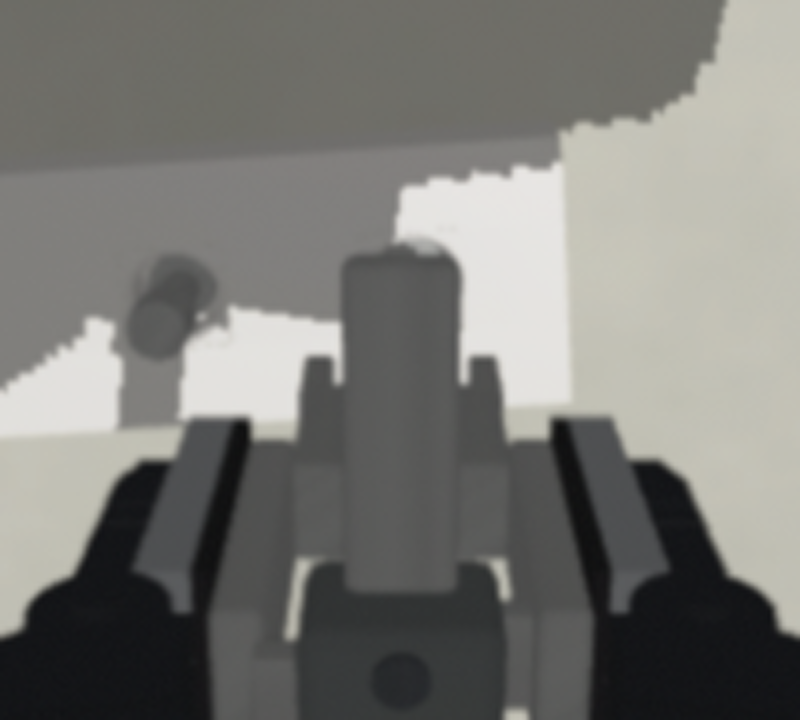

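View pics/s10.png

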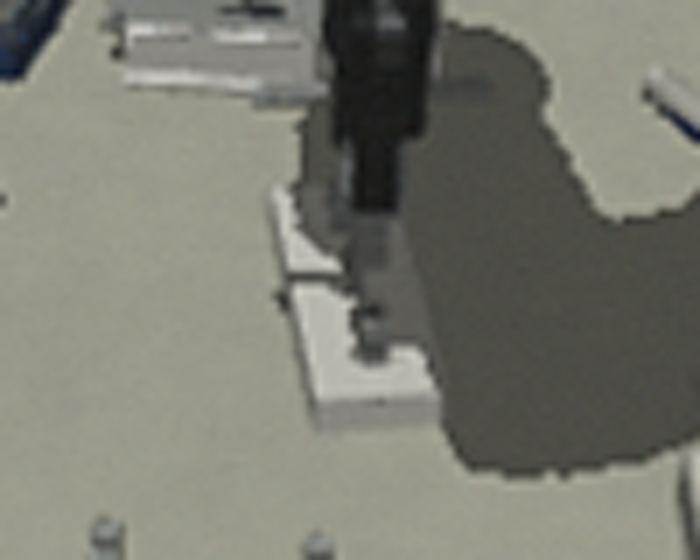

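Run:
```python
from h import *
b=read_camera("side")
print((proj(b,[[.5015,-.0095,.064],[.5015,-.009,.028],[.498,-.009,.028]])-[250,180]+.4)*7)
s=sense();r=R(s);print(s["position"]+.022*r[:,0])
```

```text
[[364.52173645 235.3210871 ]
 [361.1574251  322.33076879]
 [371.29153933 323.04024314]]
[ 0.50170989 -0.00914401  0.06339372]
```

```bash
python3 -m creep '[[[0.55,0.02,-0.09,0]]]'; python3 settle.py 3 .499 -.0088 .051 98.5;  python3 - <<'E'
from h import *
save(read_camera("side"),"s11",(250,180,350,260),7)
E
```

```text
time: 11.82
position: [0.5021, -0.0084, 0.0721]
tool_rot: [-92.0, 89.3, -83.5]
wrist_force: [0.5, 0.7, -0.6]
gripper_width: 0.397
t 11.97 pos [ 0.4983 -0.009   0.0686] x [-0.008 -0.013 -1.   ] y [-0.147  0.989 -0.011] F [0.2 0.5 0.1] w 33.5
rows shift total [0.59 0.01 0.03]
yaw now 98.4 turn units about x -0.01
```

View pics/s11.png

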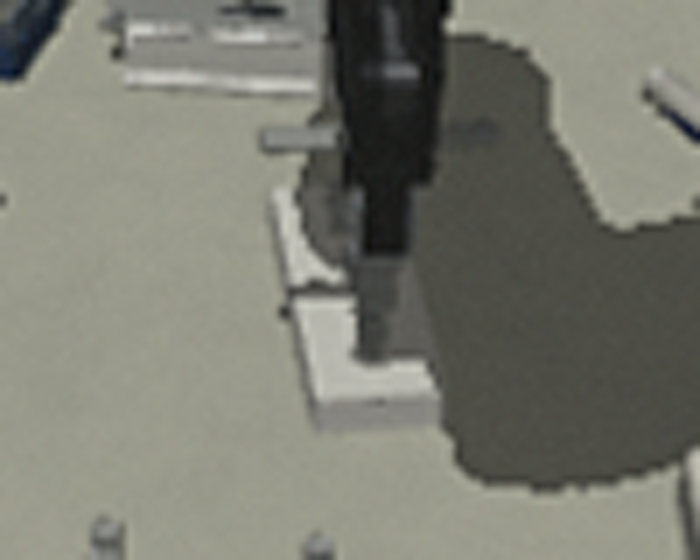

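```bash
python3 -m creep '[[[0.3,0,0.02,0]]]'; python3 settle.py 2 .499 -.0088 .051 98.5; python3 -m creep '[[[0.24,0,0,0]]]'; python3 settle.py 3 .499 -.0088 .051 98.5
```

```text
time: 12.1
position: [0.5014, -0.0087, 0.0623]
tool_rot: [-107.7, 89.3, -99.2]
wrist_force: [0.4, -0.0, -0.5]
gripper_width: 0.397
t 12.2 pos [ 0.4991 -0.0089  0.0595] x [-0.008 -0.013 -1.   ] y [-0.147  0.989 -0.011] F [ 1.   0.6 -0.3] w 33.8
rows shift total [ 0.28  0.01 -0.  ]
yaw now 98.4 turn units about x -0.01
time: 12.28
position: [0.5002, -0.0089, 0.0533]
tool_rot: [-120.5, 89.2, -112.0]
wrist_force: [0.4, 0.1, -1.1]
gripper_width: 0.398
t 12.43 pos [ 0.4986 -0.0092  0.0516] x [-0.009 -0.013 -1.   ] y [-0.147  0.989 -0.012] F [-0.2 -0.  -0.8] w 33.6
rows shift total [0.02 0.01 0.02]
yaw now 98.4 turn units about x -0.01
```

```bash
python3 -m creep '[[[0,0,0,0],[0,0,0,0]]]' 0.28; python3 settle.py 3 .499 -.0088 .051 98.5;  python3 - <<'E'
from h import *
save(read_camera("side"),"s12",(250,180,350,260),7);c=read_camera("wrist"); save(c,"w12c",(180,130,380,310),4)
E
```

```text
time: 12.6
position: [0.4989, -0.0091, 0.052]
tool_rot: [-131.9, 89.1, -123.4]
wrist_force: [-0.7, 0.2, -0.4]
gripper_width: 0.287
t 12.75 pos [ 0.4989 -0.0091  0.052 ] x [-0.008 -0.013 -1.   ] y [-0.147  0.989 -0.012] F [-0.1  2.1 -0.3] w 24.3
rows shift total [0.03 0.01 0.  ]
yaw now 98.4 turn units about x -0.01
```

View pics/w12c.png

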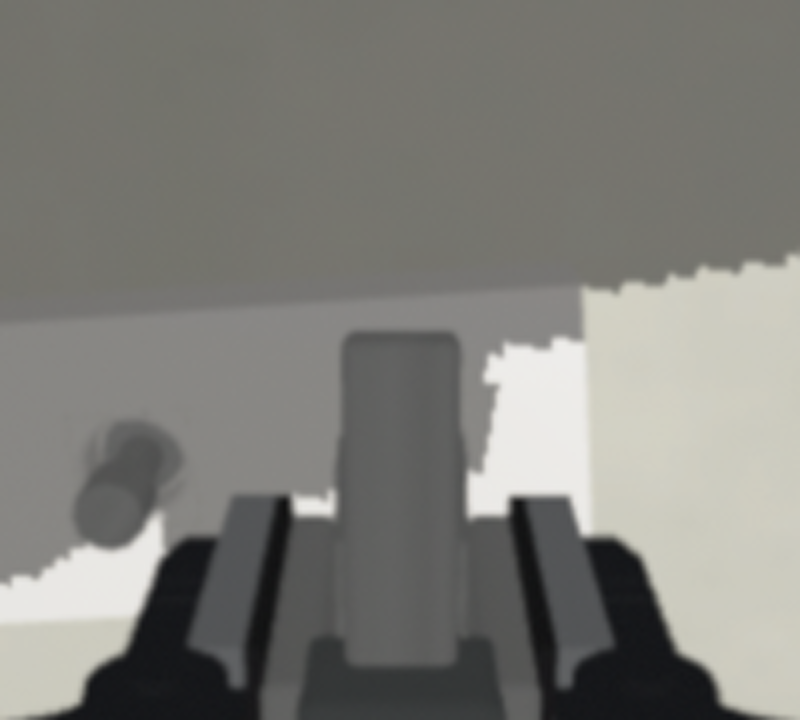

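```bash
python3 -m creep '[[[-0.6,0,0,0],[-0.7,0,0,0]]]'; python3 settle.py 2;  python3 - <<'E'
from h import *
save(read_camera("side"),"s13",(250,160,350,240),7)
E
```

```text
time: 13.02
position: [0.4964, -0.0089, 0.0878]
tool_rot: [-148.3, 88.8, -139.9]
wrist_force: [-0.1, -0.1, -1.2]
gripper_width: 0.287
t 13.12 pos [ 0.4993 -0.0085  0.091 ] x [-0.009 -0.013 -1.   ] y [-0.147  0.989 -0.011] F [ 0.1  1.2 -1.1] w 24.5
```

View pics/s13.png

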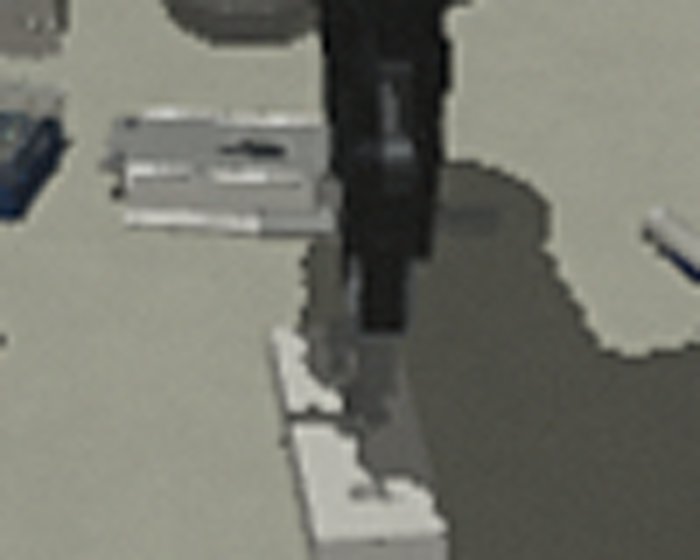

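```bash
python3 -m creep '[[[-0.6,0,0,0],[0,-1,0.15,0.5],[0,-1,0.15,0.5],[0,-1,0.15,0.5],[0,-1,0.2,0.6]]]'; python3 settle.py 2 .5582 -.2264 .11 90
```

```text
time: 13.58
position: [0.5273, -0.1249, 0.1054]
tool_rot: [-145.7, 88.9, -145.5]
wrist_force: [-0.2, -0.3, -1.2]
gripper_width: 0.286
t 13.68 pos [ 0.5275 -0.1273  0.1049] x [-0.017 -0.012 -1.   ] y [ 0.001  1.    -0.012] F [-0.4  0.6 -1.6] w 24.1
rows shift total [-0.15 -3.3   1.02]
yaw now 90.0 turn units about x -0.01
```

```bash
python3 -m creep '[[[-0.1,-0.85,0.35,0],[-0.1,-0.85,0.35,0],[0,-0.85,0.3,0]]]'; python3 settle.py 2 .5582 -.2264 .11 90;python3 - <<'E'
from h import *
c=read_camera("wrist"); save(c,"w14",(180,60,380,310),3)
for q in ("holder_top","holder","holder_floor"): print(q,[(np.round(d["at"],1),round(d["conf"],2)) for d in spot_point(c,q)])
save(read_camera("side"),"s14",(240,140,360,230),6)
E
```

```text
time: 13.93
position: [0.5555, -0.2029, 0.1081]
tool_rot: [-157.6, 88.6, -157.5]
wrist_force: [0.4, 0.6, -0.4]
gripper_width: 0.288
t 14.03 pos [ 0.5555 -0.2049  0.1069] x [-0.024 -0.01  -1.   ] y [ 0.001  1.    -0.01 ] F [ 0.7  1.  -2.2] w 24.4
rows shift total [-0.1  -0.72  0.09]
yaw now 89.9 turn units about x -0.02
holder_top [(array([309.1, 281.4]), 0.65), (array([208.9, 251. ]), 0.62)]
holder [(array([204.2, 253.1]), 0.74)]
holder_floor [(array([212.9, 252.2]), 0.6)]
```

View pics/w14.png

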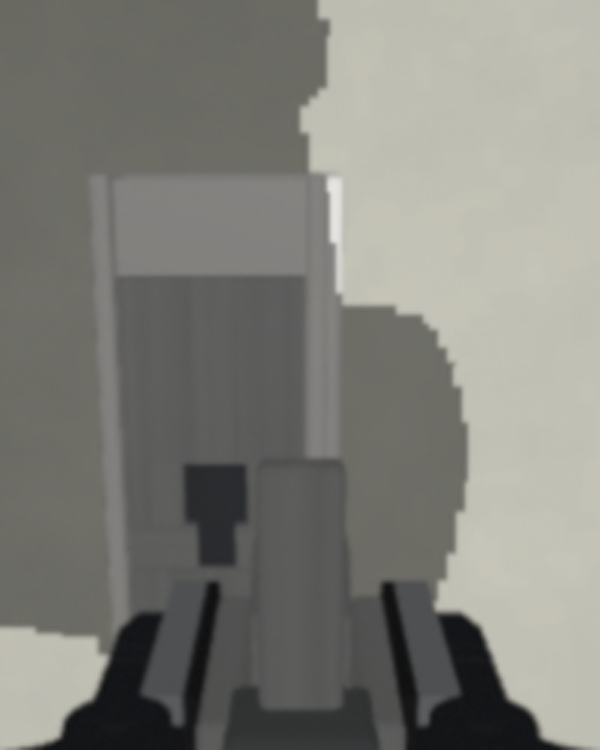

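View pics/s14.png

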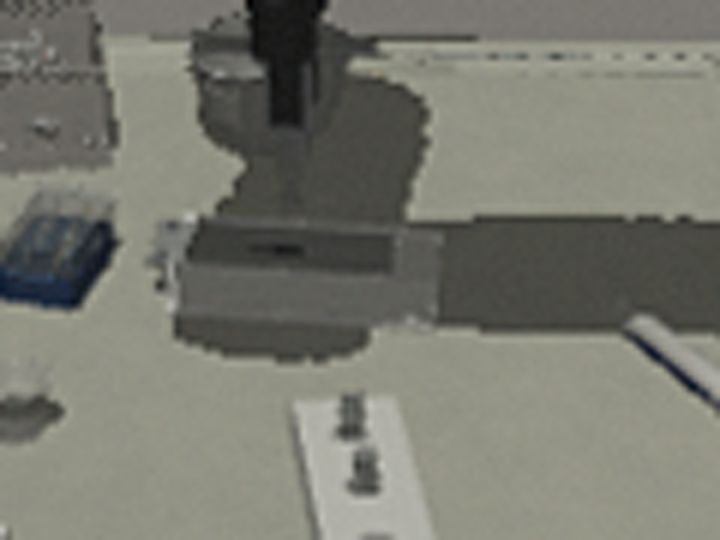

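Run:
```python
from h import *
s=st();c=read_camera("wrist")
P=lambda x,y,z=.025:onz(c,(60+y/3-.33,180+x/3-.33),z)
q=[P(*v) for v in((185,464),(247,464),(247,522),(187,522))];print(np.round(q,4),np.mean(q,0))
print("slot",P(199,545),P(236,545),"end",P(217,565))
print("rails",P(90,177,.0265),P(343,177,.0265),P(103,450,.0265),P(340,450,.0265))
```

```text
t 14.28 pos [ 0.555  -0.2014  0.1083] x [-0.022 -0.009 -1.   ] y [-0.002  1.    -0.009] F [-0.2  0.5 -0.8] w 24.0
[[ 0.5508 -0.2301  0.025 ]
 [ 0.5507 -0.2156  0.025 ]
 [ 0.5651 -0.2158  0.025 ]
 [ 0.5651 -0.2301  0.025 ]] [ 0.55792858 -0.22288676  0.025     ]
slot [ 0.5709367  -0.22733698  0.025     ] [ 0.57087796 -0.21846736  0.025     ] end [ 0.57602688 -0.22312297  0.025     ]
rails [ 0.48562343 -0.24900594  0.0265    ] [ 0.48564764 -0.19402012  0.0265    ] [ 0.54709166 -0.24895716  0.0265    ] [ 0.54683329 -0.19394357  0.0265    ]
```

```bash
cat >> h.py <<'E'
def keyhole(c,X=(.56,-.2264,.025)):
    u,v=proj(c,[X])[0]; g=c["image"].mean(2); x0,y0=int(u)-35,int(v)-40
    sub=g[y0:y0+80,x0:x0+70]; m=(sub<48).astype(np.uint8)
    n,l,stt,ce=cv2.connectedComponentsWithStats(m)
    return x0,y0,sub,m,stt,ce
E
python3 - <<'E'
from h import *
s=st();c=read_camera("wrist");x0,y0,sub,m,stt,ce=keyhole(c)
print(x0,y0,stt,sub.min());np.save("pics/k.npy",sub)
save(c,"w15",(180,60,380,310),3)
a=stt[1:] 
for r in a:
    if 60<r[4]<900:
        print(r, [ (i+y0, np.flatnonzero(m[i,r[0]:r[0]+r[2]])[[0,-1]]+r[0]+x0) for i in range(r[1],r[1]+r[3])])
        # subpixel edges
        P=lambda u,v:onz(c,(v,u),.025)
        k=r[1]; 
        print(P(r[0]+x0-.5,r[1]+y0-.5),P(r[0]+r[2]+x0-.5,r[1]+y0-.5),P(r[0]+x0+r[2]/2-.5,r[1]+r[3]+y0-.5))
E
```

```text
t 14.33 pos [ 0.5552 -0.2015  0.1086] x [-0.022 -0.009 -1.   ] y [-0.002  1.    -0.009] F [ 0.1 -1.2 -0.5] w 23.9
211 186 [[   0    0   70   80 5082]
 [  27   29   19   32  454]
 [  36   68    6   12   55]
 [  14   79    9    1    9]] 17.0
[ 27  29  19  32 454] [(215, array([238, 255])), (216, array([238, 255])), (217, array([238, 255])), (218, array([238, 255])), (219, array([238, 255])), (220, array([238, 255])), (221, array([238, 255])), (222, array([238, 255])), (223, array([238, 255])), (224, array([238, 255])), (225, array([238, 255])), (226, array([238, 255])), (227, array([238, 255])), (228, array([238, 255])), (229, array([238, 255])), (230, array([238, 256])), (231, array([238, 255])), (232, array([241, 254])), (233, array([242, 252])), (234, array([242, 252])), (235, array([242, 252])), (236, array([242, 251])), (237, array([242, 251])), (238, array([243, 251])), (239, array([243, 251])), (240, array([243, 252])), (241, array([243, 252])), (242, array([243, 252])), (243, array([243, 252])), (244, array([243, 252])), (245, array([243, 252])), (246, array([243, 251]))]
[ 0.55117961 -0.23286981  0.025     ] [ 0.5511092  -0.21948215  0.025     ] [ 0.57516818 -0.226736    0.025     ]
```

```bash
python3 -m creep '[[[0.5,-0.82,0.12,0],[0,0,0,0]]]'; python3 settle.py 6 .559 -.226 .08 90
```

```text
time: 14.55
position: [0.5593, -0.2247, 0.0945]
tool_rot: [-154.2, 88.8, -153.8]
wrist_force: [-1.5, 1.0, -3.2]
gripper_width: 0.286
t 14.85 pos [ 0.5609 -0.2232  0.0977] x [-0.015 -0.01  -1.   ] y [-0.007  1.    -0.01 ] F [-0.   0.1  0.5] w 24.0
rows shift total [ 0.59 -0.09 -0.06]
yaw now 90.4 turn units about x 0.11
```

```bash
python3 -m creep '[[[0.6,-0.1,-0.07,0.1],[0,0,0,0]]]'; python3 settle.py 6 .5587 -.226 .075 90
python3 - <<'E'
from h import *
b=read_camera("side");save(b,"s16",(250,140,350,210),8)
s=sense();r=R(s);foot=s["position"]+.045*r[:,0]
f=lambda X:np.round((proj(b,X)-[250,140]+.44)*8,0)
print("foot",foot,f([foot]));print("open",f([[.5504,-.2264,.025],[.5654,-.2264,.025],[.576,-.2264,.025]]))
E
```

```text
time: 15.02
position: [0.5592, -0.2255, 0.0806]
tool_rot: [-139.1, 89.1, -139.0]
wrist_force: [-1.2, 0.8, -2.5]
gripper_width: 0.283
t 15.32 pos [ 0.562  -0.2265  0.0844] x [-0.006 -0.013 -1.   ] y [-0.003  1.    -0.013] F [-0.  -0.3 -0.4] w 24.4
rows shift total [ 0.31  0.02 -0.11]
yaw now 90.2 turn units about x 0.04
foot [ 0.56164315 -0.22706171  0.03925448] [[292. 294.]]
open [[323. 332.]
 [281. 329.]
 [252. 327.]]
```

View pics/s16.png

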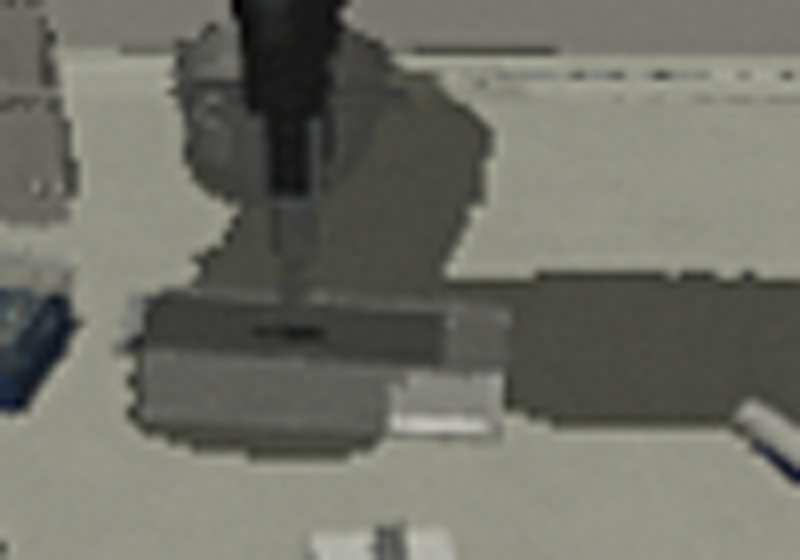

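```bash
python3 -m creep '[[[0.25,0.03,-0.14,0.04]]]'; python3 settle.py 6 .5578 -.226 .072 90
python3 - <<'E'
from h import *
b=read_camera("side");save(b,"s17",(250,140,350,210),8)
a=read_camera("top");save(a,"t17",(300,160,420,260),6)
s=sense();r=R(s);foot=s["position"]+.045*r[:,0];print(foot)
f=lambda X:np.round((proj(b,X)-[250,140]+.44)*8,0)
print("foot",foot,f([foot]))
E
```

```text
time: 15.45
position: [0.5593, -0.2261, 0.0783]
tool_rot: [-99.1, 89.2, -99.1]
wrist_force: [1.3, 0.1, -0.1]
gripper_width: 0.29
t 15.75 pos [ 0.5577 -0.2257  0.0768] x [-0.006 -0.013 -1.   ] y [ 0.     1.    -0.013] F [ 0.8 -0.1 -1.4] w 24.1
rows shift total [ 0.16 -0.01  0.01]
yaw now 90.0 turn units about x -0.0
[ 0.55754378 -0.2263381   0.03189335]
foot [ 0.55754378 -0.2263381   0.03189335] [[303. 314.]]
```

View pics/s17.png

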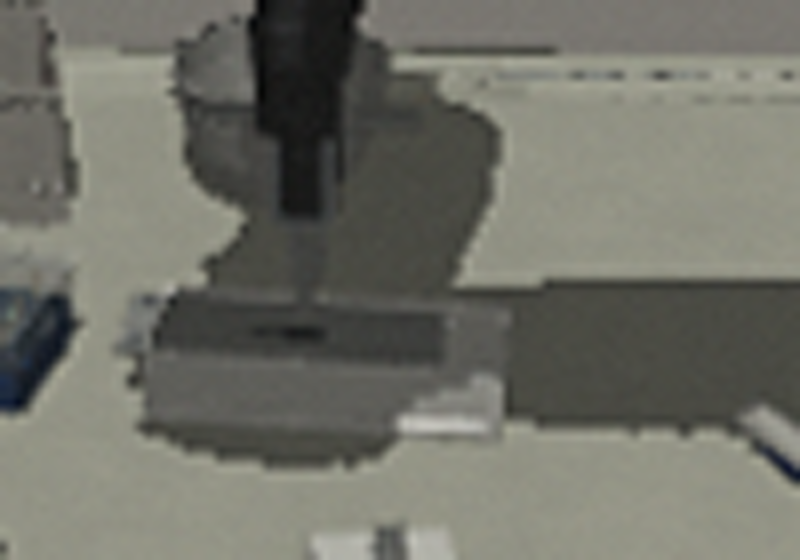

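View pics/t17.png

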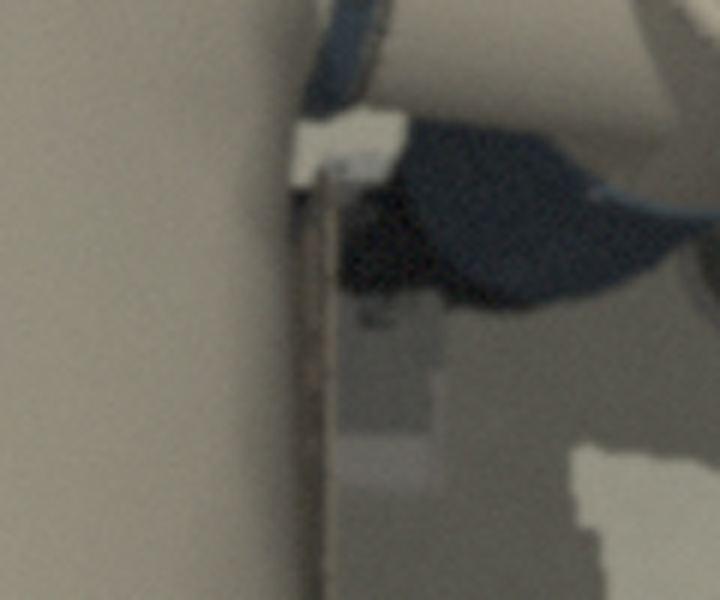

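Run:
```python
from h import *
b=read_camera("side");a=b["image"][155:195,270:310].astype(float)
a=np.clip((a-30)*2.2,0,255).astype(np.uint8);cv2.imwrite("pics/s18.png",cv2.resize(a,None,fx=15,fy=15,interpolation=cv2.INTER_NEAREST))
f=lambda X:np.round((proj(b,X)-[270,155]+.5)*15,0)
s=sense();r=R(s);foot=s["position"]+.045*r[:,0];st();print(foot,f([foot,s["position"]]),f([[.5579,-.2264,.025]]))
```

```text
t 15.9 pos [ 0.5578 -0.2257  0.0769] x [-0.006 -0.013 -1.   ] y [ 0.     1.    -0.013] F [ 0.1  0.7 -1.3] w 24.4
[ 0.55754628 -0.22630988  0.0319002 ] [[269. 364.]
 [270. 156.]] [[267. 395.]]
```

View pics/s18.png

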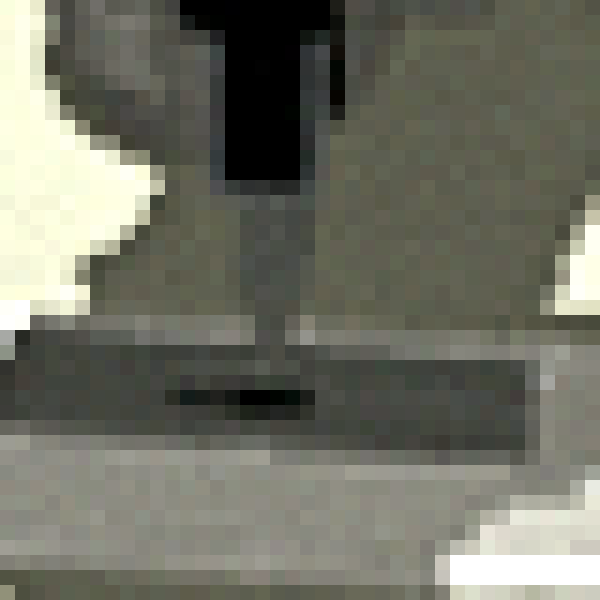

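```bash
python3 -m creep '[[[0.15,0,-0.02,0]]]'; python3 settle.py 5 .5573 -.2258 .068 90;python3 -m creep '[[[0.1,0,0,0]]]'; python3 settle.py 5 .5573 -.2258 .065 90
```

```text
time: 15.98
position: [0.558, -0.226, 0.0733]
tool_rot: [-105.1, 89.2, -105.1]
wrist_force: [0.5, 0.5, -0.4]
gripper_width: 0.281
t 16.23 pos [ 0.5571 -0.2258  0.0723] x [-0.006 -0.013 -1.   ] y [ 0.     1.    -0.013] F [ 0.3 -0.  -1.2] w 24.2
rows shift total [0.14 0.   0.01]
yaw now 90.0 turn units about x -0.0
time: 16.32
position: [0.5576, -0.226, 0.0699]
tool_rot: [-108.6, 89.2, -108.6]
wrist_force: [0.3, -0.3, -0.4]
gripper_width: 0.287
t 16.57 pos [ 0.5571 -0.2259  0.0692] x [-0.006 -0.013 -1.   ] y [ 0.     1.    -0.013] F [-0.1 -0.1  0. ] w 24.1
rows shift total [0.14 0.   0.01]
yaw now 90.0 turn units about x -0.0
```

```bash
python3 -m creep '[[[0.06,0,0,0]]]'; python3 settle.py 4;python3 -m creep '[[[0.06,0,0,0]]]'; python3 settle.py 4
python3 - <<'E'
from h import *
for i in range(3): st();read_camera("side")
E
```

```text
time: 16.65
position: [0.5574, -0.226, 0.0678]
tool_rot: [-111.1, 89.2, -111.1]
wrist_force: [0.2, 0.0, -1.5]
gripper_width: 0.284
t 16.85 pos [ 0.557  -0.2259  0.0674] x [-0.006 -0.013 -1.   ] y [ 0.     1.    -0.013] F [-0.3 -0.2 -0.5] w 24.3
time: 16.93
position: [0.5573, -0.226, 0.066]
tool_rot: [-111.7, 89.2, -111.7]
wrist_force: [-0.8, 0.7, 0.4]
gripper_width: 0.286
t 17.13 pos [ 0.5573 -0.226   0.0659] x [-0.006 -0.013 -1.   ] y [ 0.     1.    -0.013] F [-0.4  0.2  1.9] w 24.3
t 17.13 pos [ 0.5573 -0.226   0.0659] x [-0.006 -0.013 -1.   ] y [ 0.     1.    -0.013] F [-0.4  0.2  1.9] w 24.3
t 17.18 pos [ 0.5572 -0.226   0.0659] x [-0.006 -0.013 -1.   ] y [ 0.     1.    -0.013] F [ 0.6 -0.3  0.6] w 24.3
t 17.23 pos [ 0.5573 -0.226   0.0659] x [-0.006 -0.013 -1.   ] y [ 0.     1.    -0.013] F [-0.1 -0.4  0.2] w 24.3
```

```bash
python3 -m creep '[[[0.06,0,0,0]]]'; python3 settle.py 4
python3 - <<'E'
from h import *
F=[]
for i in range(4): read_camera("side");F.append(sense()["wrist_force"])
print(np.mean(F,0));st()
E
```

```text
time: 17.37
position: [0.5574, -0.226, 0.0644]
tool_rot: [-110.8, 89.2, -110.8]
wrist_force: [-0.7, 0.7, 0.7]
gripper_width: 0.282
t 17.57 pos [ 0.5573 -0.226   0.0641] x [-0.006 -0.013 -1.   ] y [ 0.     1.    -0.013] F [0.1 0.2 1. ] w 24.2
[0.33066066 0.61999372 1.08464539]
t 17.77 pos [ 0.5573 -0.226   0.0641] x [-0.006 -0.013 -1.   ] y [ 0.     1.    -0.013] F [-0.9  0.6  0.3] w 24.2
```

```bash
python3 -m creep '[[[0.05,0,0,0]]]'; python3 settle.py 4;python3 -m creep '[[[0.04,0,0,0]]]'; python3 settle.py 3
python3 - <<'E'
from h import *
F=[]
for i in range(4): b=read_camera("side");F.append(sense()["wrist_force"])
print(np.mean(F,0));st()
a=b["image"][155:195,270:310].astype(float)
a=np.clip((a-30)*2.2,0,255).astype(np.uint8);cv2.imwrite("pics/s19.png",cv2.resize(a,None,fx=15,fy=15,interpolation=cv2.INTER_NEAREST))
E
```

```text
time: 17.85
position: [0.5573, -0.226, 0.0628]
tool_rot: [-111.1, 89.2, -111.1]
wrist_force: [1.0, 1.0, 1.4]
gripper_width: 0.283
t 18.05 pos [ 0.5573 -0.226   0.0626] x [-0.005 -0.014 -1.   ] y [ 0.     1.    -0.014] F [0.7 0.8 2.1] w 24.2
time: 18.13
position: [0.5574, -0.226, 0.0616]
tool_rot: [-111.1, 89.2, -111.1]
wrist_force: [-1.2, 0.3, 2.6]
gripper_width: 0.285
t 18.28 pos [ 0.5573 -0.226   0.0614] x [-0.006 -0.014 -1.   ] y [ 0.     1.    -0.014] F [0.2 0.7 2.5] w 24.1
[0.21279081 0.2853927  2.56943738]
t 18.48 pos [ 0.5573 -0.226   0.0614] x [-0.005 -0.014 -1.   ] y [ 0.     1.    -0.014] F [-0.   0.6  2.7] w 24.6
```

View pics/s19.png

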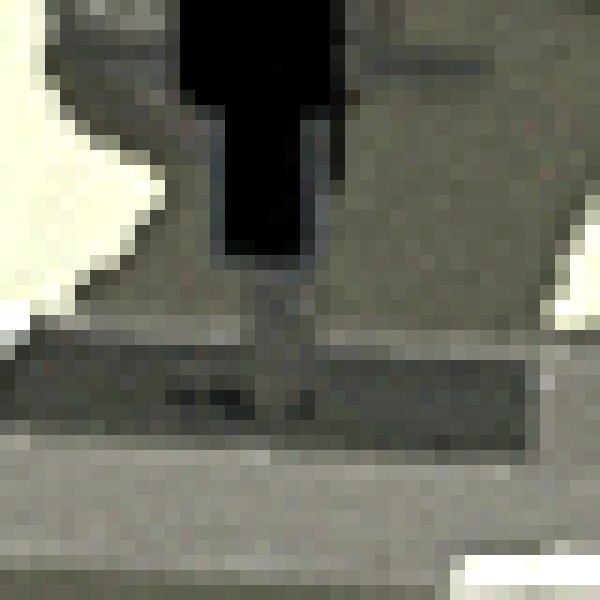

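```bash
python3 -m creep '[[[0,0,0.13,0]]]'; python3 settle.py 4 .5705 -.226 .0614 90;python3 -m creep '[[[0,0,0.13,0]]]'; python3 settle.py 4 .5705 -.226 .0614 90
```

```text
time: 18.57
position: [0.5603, -0.2261, 0.0613]
tool_rot: [-117.9, 89.1, -117.9]
wrist_force: [-2.0, -0.1, 1.7]
gripper_width: 0.286
t 18.77 pos [ 0.561  -0.2261  0.0612] x [-0.006 -0.014 -1.   ] y [ 0.     1.    -0.014] F [-1.9 -0.2  2.2] w 24.7
rows shift total [-0.01  0.    0.32]
yaw now 90.0 turn units about x -0.0
time: 18.85
position: [0.5642, -0.2262, 0.0611]
tool_rot: [-118.6, 89.1, -118.6]
wrist_force: [-1.4, -0.4, 1.7]
gripper_width: 0.286
t 19.05 pos [ 0.5651 -0.2262  0.0612] x [-0.006 -0.014 -1.   ] y [ 0.     1.    -0.014] F [-1.9  0.7  3.3] w 24.4
rows shift total [-0.01  0.01  0.18]
yaw now 90.0 turn units about x -0.0
```

```bash
python3 -m creep '[[[0,0,0.1,0]]]'; python3 settle.py 4 .5705 -.226 .0614 90;python3 -m creep '[[[0,0,0.08,0]]]'; python3 settle.py 4 .5705 -.226 .0614 90;  python3 - <<'E'
from h import *
b=read_camera("side");a=b["image"][155:195,270:310].astype(float)
a=np.clip((a-30)*2.2,0,255).astype(np.uint8);cv2.imwrite("pics/s20.png",cv2.resize(a,None,fx=15,fy=15,interpolation=cv2.INTER_NEAREST))
save(read_camera("wrist"),"w20",(180,130,380,310),4)
E
```

```text
time: 19.13
position: [0.5676, -0.2262, 0.0611]
tool_rot: [-116.3, 89.1, -116.3]
wrist_force: [-1.8, -0.0, 1.9]
gripper_width: 0.282
t 19.33 pos [ 0.5683 -0.2262  0.0611] x [-0.006 -0.014 -1.   ] y [ 0.     1.    -0.014] F [-0.9  0.7  1. ] w 24.3
rows shift total [-0.01  0.01  0.07]
yaw now 90.0 turn units about x -0.0
time: 19.42
position: [0.5704, -0.2262, 0.0611]
tool_rot: [-114.4, 89.1, -114.4]
wrist_force: [-2.1, -0.6, 1.7]
gripper_width: 0.283
t 19.62 pos [ 0.5708 -0.2262  0.0611] x [-0.006 -0.014 -1.   ] y [ 0.     1.    -0.014] F [-1.9 -0.1  2.8] w 24.4
rows shift total [-0.01  0.01 -0.01]
yaw now 90.0 turn units about x -0.0
```

View pics/s20.png

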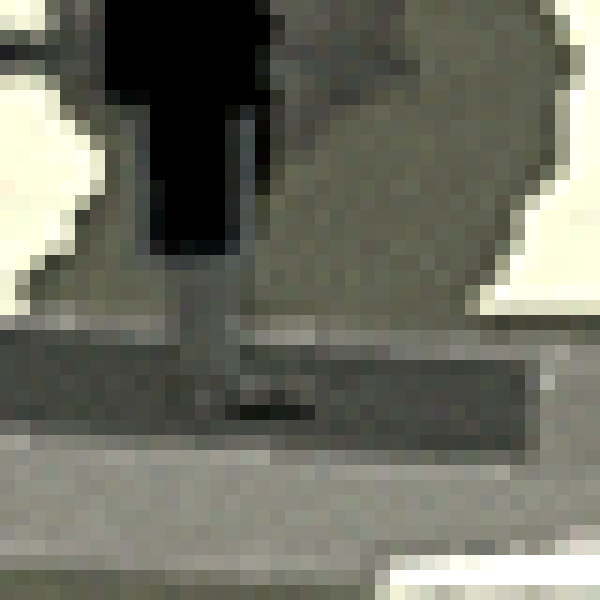

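View pics/w20.png

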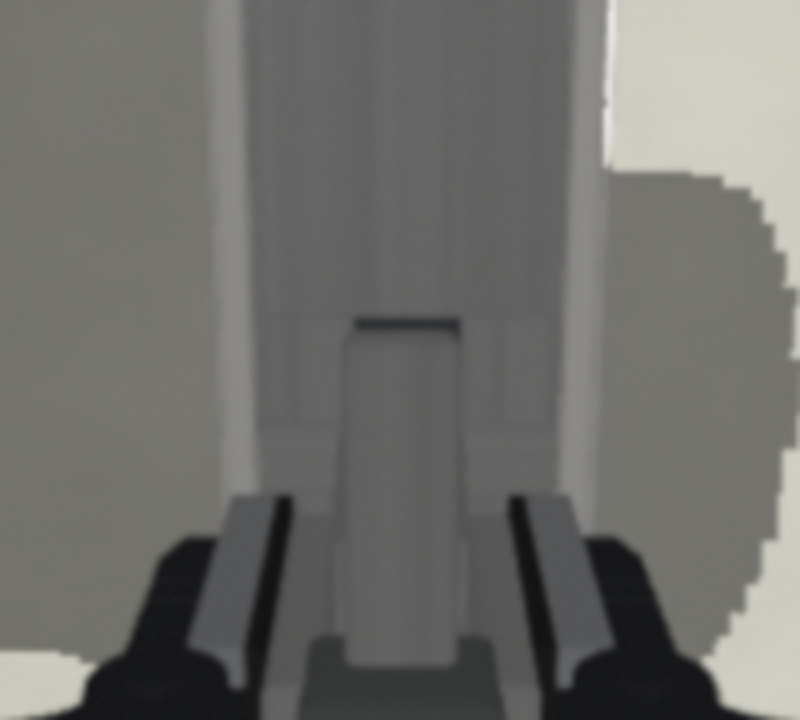

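```bash
python3 -m creep '[[[-0.07,0,0,0]]]'; python3 settle.py 4; python3 -m creep '[[[0,0,0,0],[0,0,0,0]]]' 0.4; python3 settle.py 5
python3 - <<'E'
from h import *
b=read_camera("side");a=b["image"][155:195,270:310].astype(float)
a=np.clip((a-30)*2.2,0,255).astype(np.uint8);cv2.imwrite("pics/s21.png",cv2.resize(a,None,fx=15,fy=15,interpolation=cv2.INTER_NEAREST))
save(read_camera("wrist"),"w21",(180,130,380,310),4)
E
```

```text
time: 19.8
position: [0.5708, -0.2262, 0.0631]
tool_rot: [-112.3, 89.1, -112.3]
wrist_force: [-0.1, -1.1, 1.8]
gripper_width: 0.287
t 20.0 pos [ 0.5709 -0.2262  0.0633] x [-0.005 -0.014 -1.   ] y [ 0.     1.    -0.014] F [-2.  -0.3  1. ] w 24.3
time: 20.17
position: [0.5712, -0.2258, 0.0628]
tool_rot: [-109.2, 89.2, -109.3]
wrist_force: [0.2, 0.0, -1.5]
gripper_width: 0.403
t 20.42 pos [ 0.5711 -0.226   0.063 ] x [-0.005 -0.013 -1.   ] y [ 0.     1.    -0.013] F [-0.2  0.5 -1.1] w 34.0
```

View pics/s21.png

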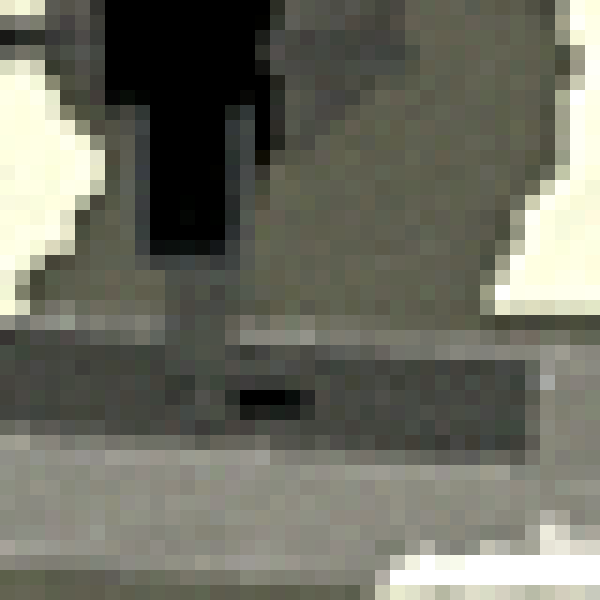

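View pics/w21.png

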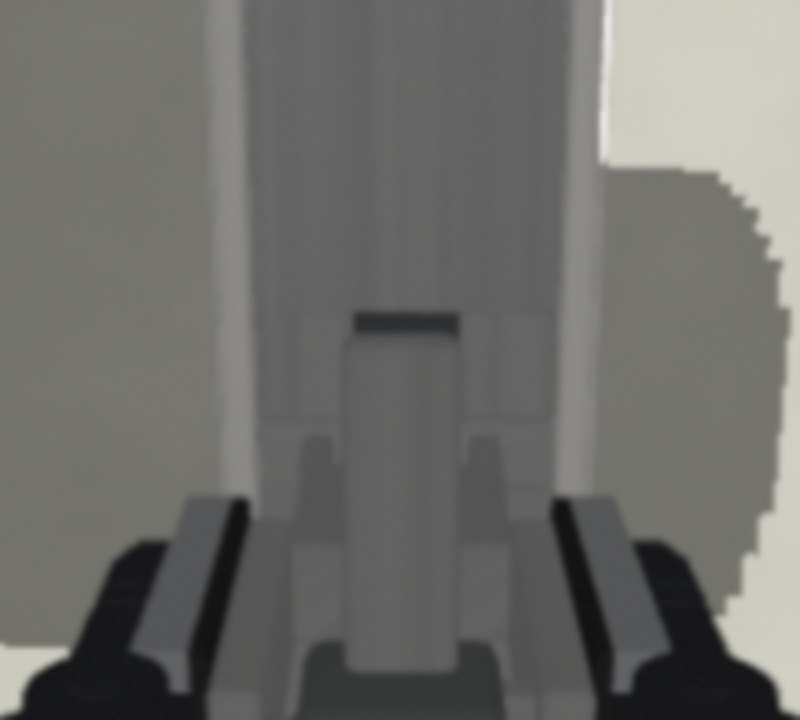

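```bash
python3 -m creep '[[[-0.3,0,0,0]]]'; python3 settle.py 3; python3 -m creep '[[[-0.5,0,0,0],[-0.7,0,0,0],[-0.3,0,0,0]]]'; python3 settle.py 4
python3 - <<'E'
from h import *
b=read_camera("side");a=b["image"][150:200,265:325].astype(float)
a=np.clip((a-30)*2.2,0,255).astype(np.uint8);cv2.imwrite("pics/s22.png",cv2.resize(a,None,fx=12,fy=12,interpolation=cv2.INTER_NEAREST))
c=read_camera("wrist");save(c,"w22",(180,60,380,310),3)
for q in ("square_head",):print([(np.round(d["at"],1),round(d["conf"],2),onz(c,d["at"],.040)) for d in spot_point(c,q)])
E
```

```text
time: 20.6
position: [0.5699, -0.2254, 0.0704]
tool_rot: [-124.7, 89.1, -124.7]
wrist_force: [-0.1, 0.5, -1.7]
gripper_width: 0.402
t 20.75 pos [ 0.572  -0.2261  0.0733] x [-0.003 -0.014 -1.   ] y [ 0.     1.    -0.014] F [-0.2  0.6 -0.7] w 34.2
time: 21.0
position: [0.5703, -0.2249, 0.1171]
tool_rot: [-122.8, 89.2, -122.8]
wrist_force: [0.8, -0.0, -0.2]
gripper_width: 0.399
t 21.2 pos [ 0.5691 -0.2242  0.1139] x [-0.011 -0.01  -1.   ] y [ 0.001  1.    -0.01 ] F [-0.7  0.7 -0.9] w 33.7
[(array([228. , 277.5]), 0.56, array([ 0.57195172, -0.22739703,  0.04      ]))]
```

View pics/s22.png

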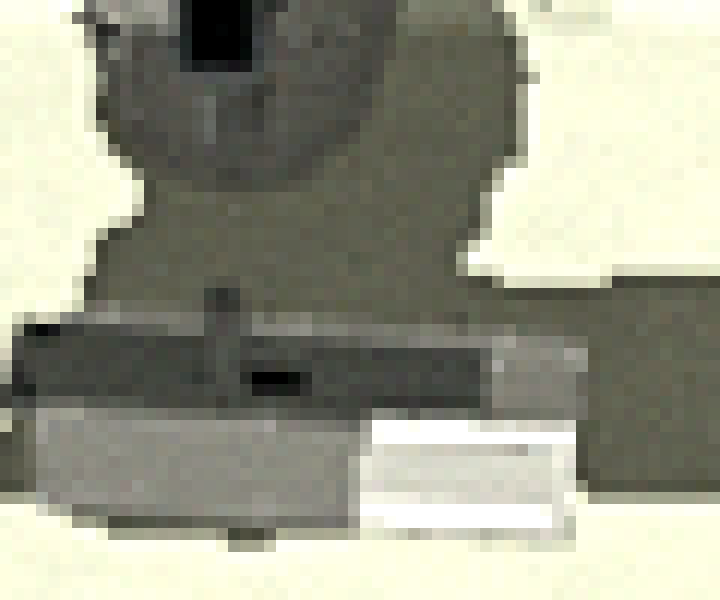

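View pics/w22.png

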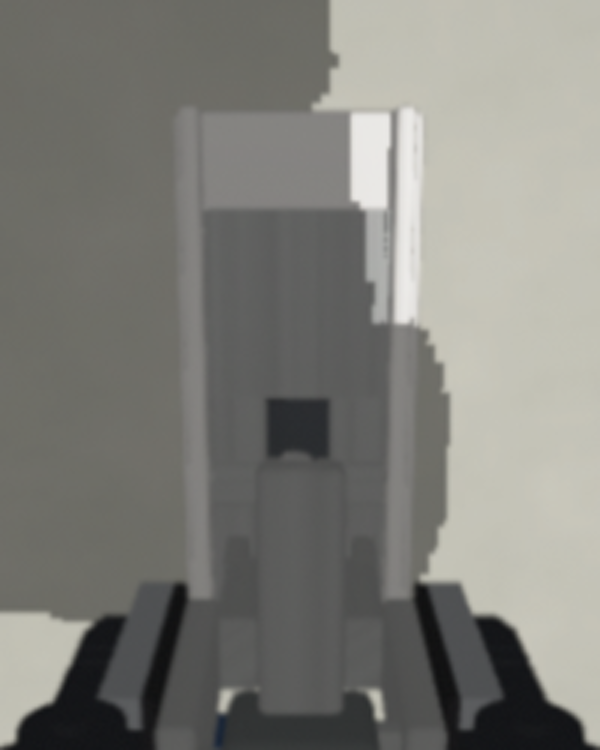

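```bash
python3 -m creep '[[[-0.3,0.7,0,0],[-0.1,0.9,-0.1,0]]]'; python3 settle.py 4 .5322 .1845 .125 91
python3 - <<'E'
from h import *
c=read_camera("wrist");save(c,"w23",(120,60,320,310),3)
print([(np.round(d["at"],1),round(d["conf"],2),onz(c,d["at"],.040)) for d in spot_point(c,"square_head")])
E
```

```text
time: 21.52
position: [0.5645, -0.1788, 0.1221]
tool_rot: [-148.4, 88.8, -148.7]
wrist_force: [0.8, 0.6, -1.1]
gripper_width: 0.4
t 21.72 pos [ 0.5641 -0.1774  0.1217] x [-0.019 -0.01  -1.   ] y [ 0.003  1.    -0.01 ] F [ 0.1 -0.3 -1.1] w 34.0
rows shift total [-0.21 12.06 -1.1 ]
yaw now 89.8 turn units about x -0.29
[(array([231.6, 215.8]), 0.88, array([ 0.57228441, -0.22456018,  0.04      ]))]
```

View pics/w23.png

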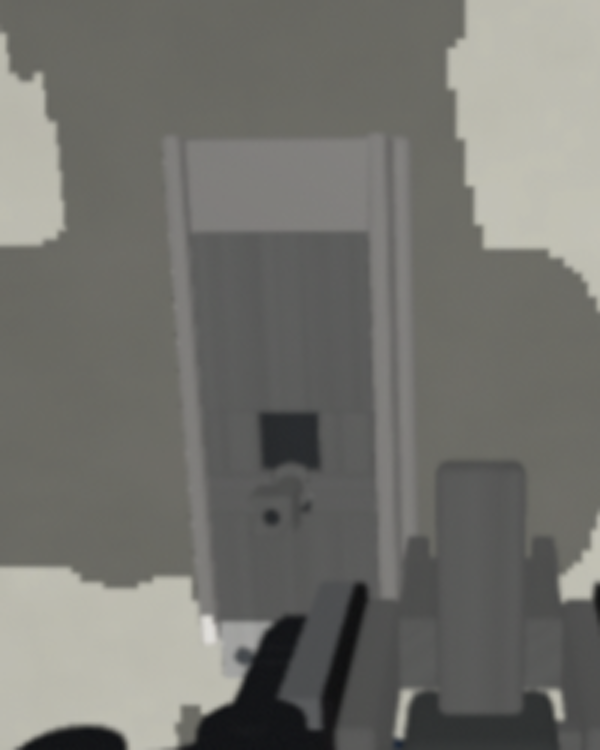

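```bash
python3 -m creep '[[[-0.1,1,-0.1,0],[-0.1,1,-0.1,0],[0,1,-0.1,0],[0,1,-0.1,0],[0,1,-0.1,0]]]'; python3 -m creep '[[[0,1,-0.1,0],[0,1,-0.1,-0.1],[0,1,-0.1,-0.1],[0,0.9,-0.1,-0.1]]]'; python3 settle.py 4 .5322 .1845 .125 91
```

```text
time: 22.23
position: [0.5499, -0.0323, 0.1239]
tool_rot: [-149.7, 88.6, -150.7]
wrist_force: [0.8, 0.5, -1.0]
gripper_width: 0.395
time: 22.57
position: [0.5391, 0.0876, 0.1216]
tool_rot: [-150.3, 88.5, -150.4]
wrist_force: [-0.4, -0.3, -0.9]
gripper_width: 0.401
t 22.77 pos [0.5392 0.0867 0.1216] x [-0.023 -0.013 -1.   ] y [-0.     1.    -0.013] F [-0.7  0.1 -0.4] w 34.0
rows shift total [-0.15  3.26 -0.24]
yaw now 90.0 turn units about x -0.25
```

```bash
python3 -m creep '[[[-0.4,0.8,-0.06,-0.25],[-0.4,0.8,-0.06,0],[-0.4,0.8,-0.06,0],[0,0.8,-0.06,0]]]'; python3 settle.py 4;  python3 -m creep '[[[0.6,0,0,0],[0,0,0,0]]]'; python3 settle.py 3; python3 -m creep '[[[0.6,0,0,0],[0,0,0,0]]]';  python3 settle.py 4 .5322 .1845 .125 91
```

```text
time: 23.1
position: [0.5326, 0.1766, 0.1564]
tool_rot: [-148.8, 88.2, -148.5]
wrist_force: [0.2, -0.1, -0.5]
gripper_width: 0.4
t 23.3 pos [0.531  0.176  0.1535] x [-0.032 -0.018 -0.999] y [-0.007  1.    -0.018] F [-0.3  0.6 -1.6] w 33.7
time: 23.47
position: [0.5309, 0.1728, 0.135]
tool_rot: [-150.1, 87.9, -149.8]
wrist_force: [-1.3, -0.7, -3.0]
gripper_width: 0.402
t 23.62 pos [0.5334 0.1738 0.1391] x [-0.025 -0.017 -1.   ] y [-0.005  1.    -0.017] F [ 0.3 -0.2 -0.8] w 34.1
time: 23.78
position: [0.5344, 0.1727, 0.1229]
tool_rot: [-144.9, 88.5, -144.7]
wrist_force: [-0.7, -0.3, -2.2]
gripper_width: 0.398
t 23.98 pos [0.5366 0.1739 0.1266] x [-0.015 -0.013 -1.   ] y [-0.005  1.    -0.013] F [ 0.6  0.2 -1.6] w 34.1
rows shift total [ 0.05  0.36 -0.15]
yaw now 90.3 turn units about x -0.18
```

```bash
python3 -m creep '[[[0.3,0.36,-0.15,-0.18],[0.2,0,0,0],[0,0,0,0]]]';  python3 settle.py 4 .5322 .1845 .085 91
python3 - <<'E'
from h import *
c=read_camera("wrist");save(c,"w24",(180,110,380,310),3); save(read_camera("side"),"s24",(230,200,330,310),6)
E
```

```text
time: 24.23
position: [0.5328, 0.1858, 0.1131]
tool_rot: [-136.5, 89.1, -135.5]
wrist_force: [-0.3, 0.3, -2.1]
gripper_width: 0.402
t 24.43 pos [0.5335 0.1857 0.1142] x [-0.01  -0.011 -1.   ] y [-0.018  1.    -0.011] F [-0.1  0.2 -1.2] w 33.7
rows shift total [ 0.97 -0.03 -0.04]
yaw now 91.0 turn units about x 0.01
```

View pics/w24.png

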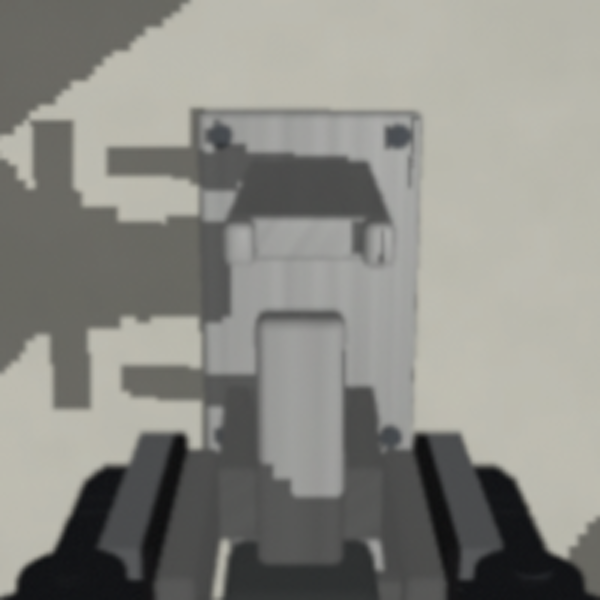

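View pics/s24.png

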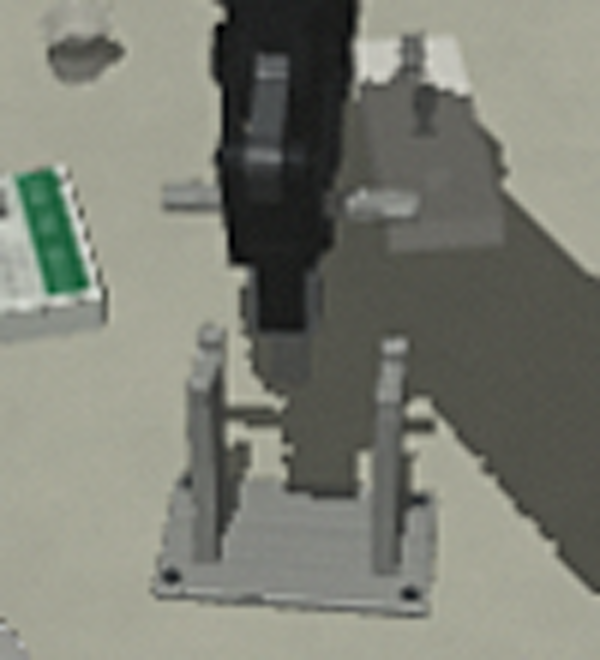

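```bash
python3 -m creep '[[[0.6,-0.03,-0.04,0],[0.5,0,0,0]]]';  python3 settle.py 4 .5322 .1845 .047 91
python3 - <<'E'
from h import *
c=read_camera("wrist");save(c,"w25",(180,130,380,310),3); save(read_camera("side"),"s25",(230,200,330,310),6)
E
```

```text
time: 24.7
position: [0.5348, 0.1854, 0.0843]
tool_rot: [-110.5, 89.6, -109.5]
wrist_force: [-0.7, -0.7, -2.3]
gripper_width: 0.399
t 24.9 pos [0.535  0.1853 0.085 ] x [-0.003 -0.008 -1.   ] y [-0.018  1.    -0.008] F [ 1.2  1.  -0.3] w 33.8
rows shift total [ 1.27 -0.01 -0.09]
yaw now 91.1 turn units about x 0.01
```

View pics/w25.png

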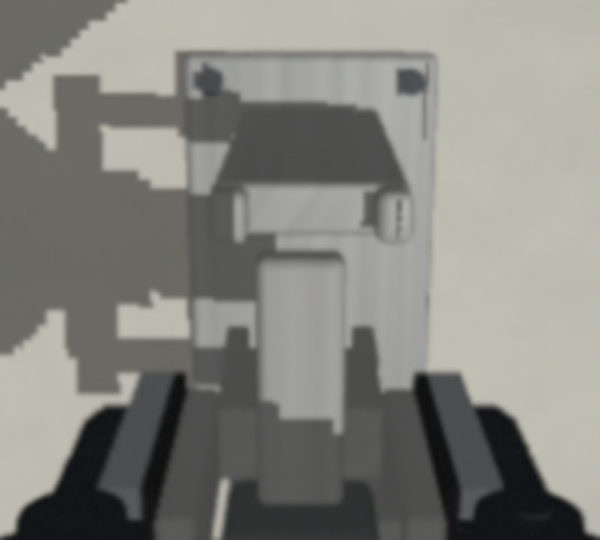

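View pics/s25.png

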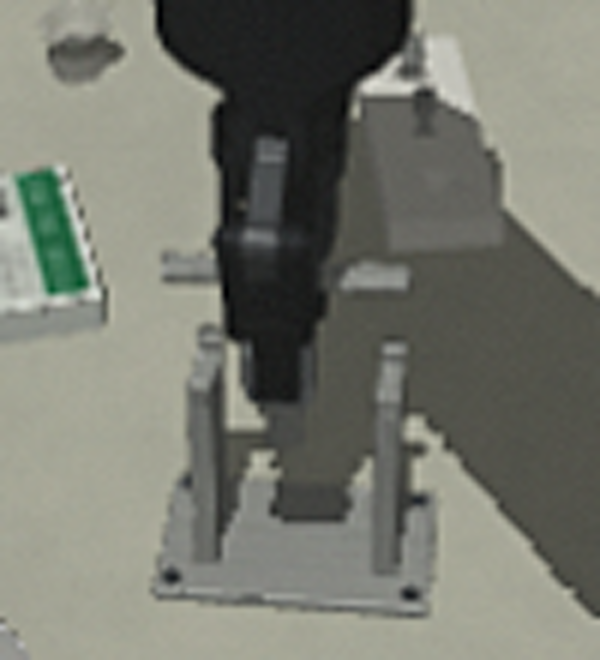

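```bash
python3 -m creep '[[[0.4,0,-0.11,0],[0.4,0,0,0]]]';  python3 settle.py 5 .5322 .1845 .047 91
```

```text
time: 25.17
position: [0.5351, 0.1868, 0.0657]
tool_rot: [-28.5, 89.6, -27.4]
wrist_force: [-0.3, 0.3, -1.2]
gripper_width: 0.4
t 25.42 pos [0.5353 0.1866 0.0657] x [ 0.006 -0.004 -1.   ] y [-0.019  1.    -0.004] F [-0.   0.4 -0.6] w 34.0
rows shift total [ 0.62 -0.07 -0.11]
yaw now 91.1 turn units about x 0.02
```

```bash
python3 -m creep '[[[0,-0.07,-0.11,0]]]';  python3 settle.py 4 .5322 .1845 .047 91; python3 -m creep '[[[0.3,0,0,0]]]';  python3 settle.py 4 .5322 .1845 .047 91
python3 - <<'E'
from h import *
c=read_camera("wrist");save(c,"w26",(180,130,380,310),3); save(read_camera("side"),"s26",(230,200,330,310),6)
E
```

```text
time: 25.5
position: [0.5328, 0.1848, 0.0665]
tool_rot: [-29.6, 89.5, -28.5]
wrist_force: [0.6, 0.2, -1.4]
gripper_width: 0.406
t 25.7 pos [0.5321 0.1845 0.0662] x [ 0.006 -0.004 -1.   ] y [-0.019  1.    -0.004] F [-0.   0.2 -0.7] w 33.7
rows shift total [ 0.64  0.   -0.  ]
yaw now 91.1 turn units about x 0.02
time: 25.78
position: [0.5335, 0.1851, 0.0589]
tool_rot: [-14.0, 89.4, -12.9]
wrist_force: [0.8, 0.9, -0.2]
gripper_width: 0.4
t 25.98 pos [0.5319 0.1842 0.0566] x [ 0.005 -0.005 -1.   ] y [-0.019  1.    -0.005] F [ 0.2  0.  -0.5] w 33.8
rows shift total [0.32 0.01 0.01]
yaw now 91.1 turn units about x 0.02
```

View pics/w26.png

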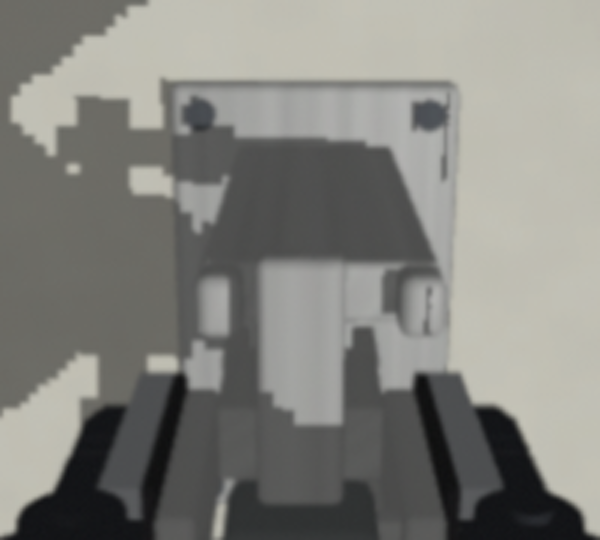

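View pics/s26.png

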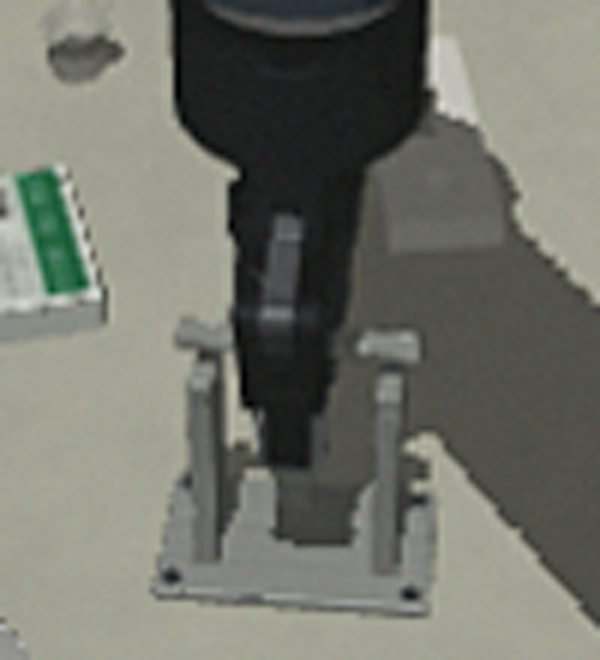

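```bash
python3 -m creep '[[[0.2,0.02,0,0]]]';  python3 settle.py 4 .5322 .1845 .047 91; python3 -m creep '[[[0.1,0,0,0]]]';  python3 settle.py 4 .5322 .1845 .047 91
```

```text
time: 26.17
position: [0.5332, 0.1854, 0.0522]
tool_rot: [-21.4, 89.5, -20.2]
wrist_force: [0.3, -0.1, -1.2]
gripper_width: 0.398
t 26.37 pos [0.5321 0.1849 0.0508] x [ 0.006 -0.005 -1.   ] y [-0.019  1.    -0.005] F [-0.6 -0.5 -1. ] w 33.7
rows shift total [ 0.13 -0.01  0.  ]
yaw now 91.1 turn units about x 0.03
time: 26.45
position: [0.5326, 0.1851, 0.0483]
tool_rot: [-31.9, 89.5, -30.8]
wrist_force: [0.4, 0.1, -1.0]
gripper_width: 0.398
t 26.65 pos [0.5321 0.1848 0.0477] x [ 0.006 -0.005 -1.   ] y [-0.019  1.    -0.005] F [-0.7 -1.1 -1.1] w 34.0
rows shift total [ 0.02 -0.01  0.  ]
yaw now 91.1 turn units about x 0.03
```

```bash
python3 -m creep '[[[0.04,0,0,0]]]';  python3 settle.py 4 .5322 .1845 .047 91
python3 - <<'E'
from h import *
F=[]
for i in range(3): read_camera("top");F.append(sense()["wrist_force"])
print(np.mean(F,0));save(read_camera("side"),"s27",(230,200,330,310),6)
E
```

```text
time: 26.73
position: [0.5324, 0.1849, 0.0469]
tool_rot: [-36.7, 89.6, -35.6]
wrist_force: [-2.6, -0.5, 7.4]
gripper_width: 0.396
t 26.93 pos [0.5324 0.185  0.0469] x [ 0.006 -0.004 -1.   ] y [-0.019  1.    -0.004] F [-0.4  0.7  1.5] w 34.3
rows shift total [-0.   -0.02 -0.01]
yaw now 91.1 turn units about x 0.03
[-0.66446711 -0.11184584  2.56333208]
```

View pics/s27.png

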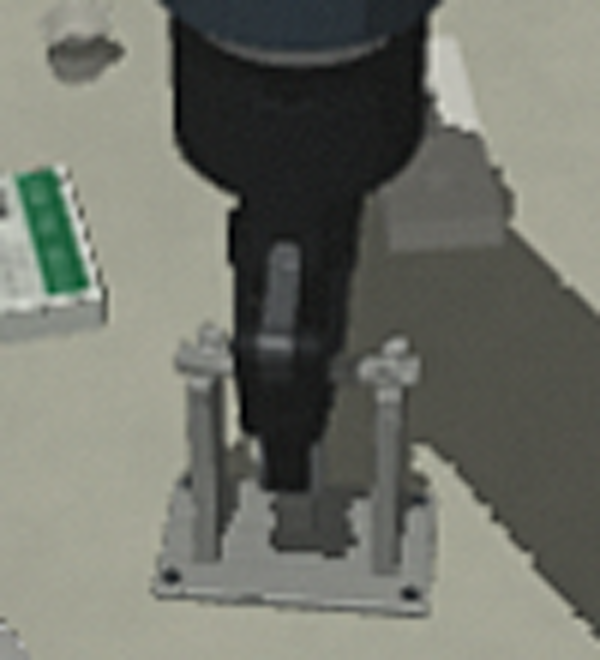

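Wings are seated on the posts (contact force rose, height as originally grasped). Open fully and back up.

```bash
python3 -m creep '[[[0,0,0,0],[0,0,0,0],[0,0,0,0],[0,0,0,0],[0,0,0,0]]]' 1; python3 settle.py 4; python3 -m creep '[[[-0.3,0,0,0],[-0.6,0,0,0],[-0.9,0,0,0],[-0.9,0,0,0],[-0.9,0,0,0]]]'; python3 settle.py 4
python3 - <<'E'
from h import *
c=read_camera("wrist");save(c,"w28",(180,100,380,310),3); b=read_camera("side");save(b,"s28",(230,130,350,310),4.4)
a=read_camera("top");save(a,"t28")
print([(np.round(d["at"],1),round(d["conf"],2)) for d in spot_point(c,"tongs_wings")])
E
```

```text
time: 27.55
position: [0.5315, 0.1846, 0.0457]
tool_rot: [-51.3, 89.6, -50.2]
wrist_force: [-0.1, 0.2, 0.3]
gripper_width: 1.001
t 27.75 pos [0.5317 0.1847 0.0459] x [ 0.005 -0.005 -1.   ] y [-0.019  1.    -0.005] F [0.6 0.3 0.5] w 85.2
time: 28.17
position: [0.5271, 0.183, 0.1531]
tool_rot: [-126.2, 89.2, -125.2]
wrist_force: [0.7, -0.3, -0.1]
gripper_width: 1.002
t 28.37 pos [0.528  0.1836 0.153 ] x [-0.006 -0.01  -1.   ] y [-0.018  1.    -0.01 ] F [-0.3 -0.1 -1.1] w 84.9
[(array([231.7, 283.4]), 0.63), (array([326.5, 157. ]), 0.59), (array([172.7,   9.2]), 0.26)]
```

View pics/w28.png

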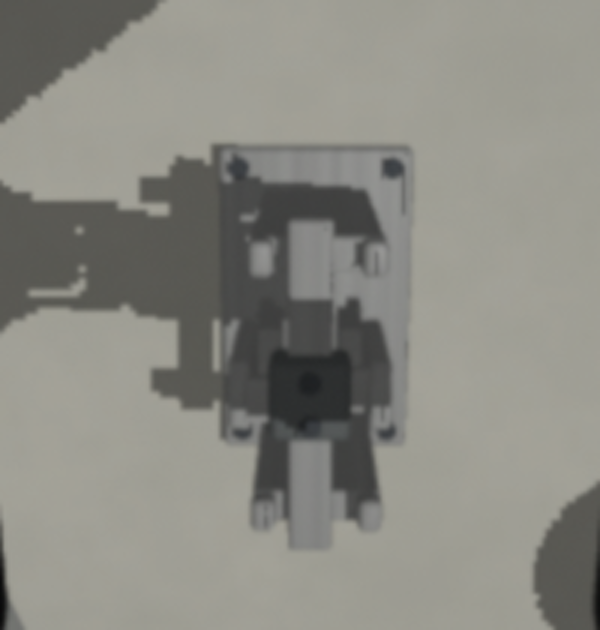

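View pics/s28.png

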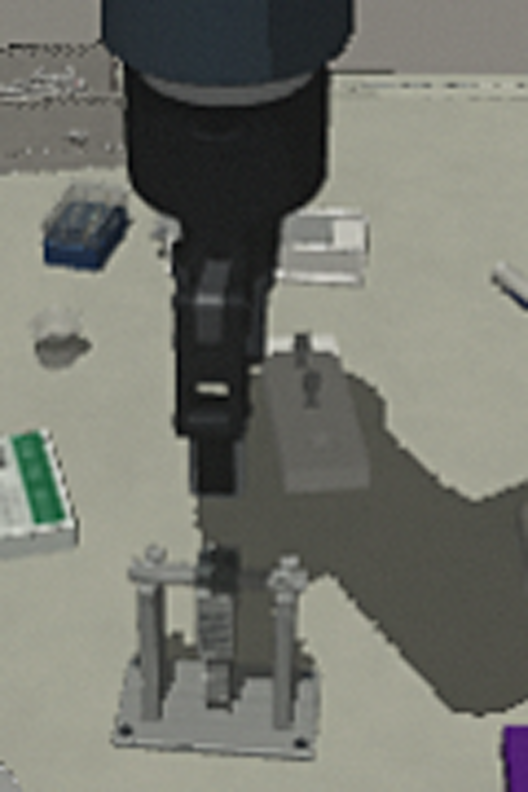

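View pics/t28.png

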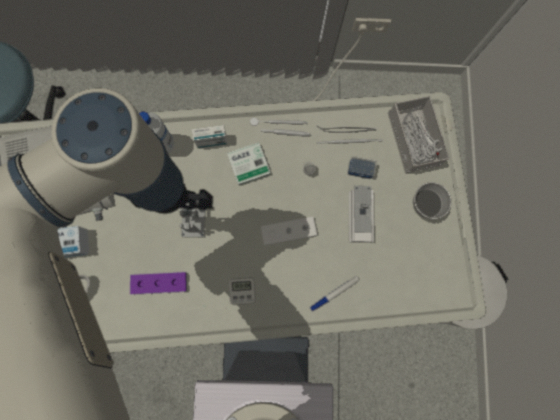

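Run:
```python
from h import *
a=read_camera("top");save(a,"t29",(330,170,400,250),7)
print([(np.round(d["at"],1),round(d["conf"],2),onz(a,d["at"],.04)) for d in spot_point(a,"square_head")])
```

```text
[(array([207. , 364.2]), 0.39, array([ 0.56389499, -0.22623266,  0.04      ])), (array([209.7, 361.9]), 0.34, array([ 0.55711981, -0.22062648,  0.04      ])), (array([211.8, 187.9]), 0.27, array([0.53888956, 0.193261  , 0.04      ]))]
```

View pics/t29.png

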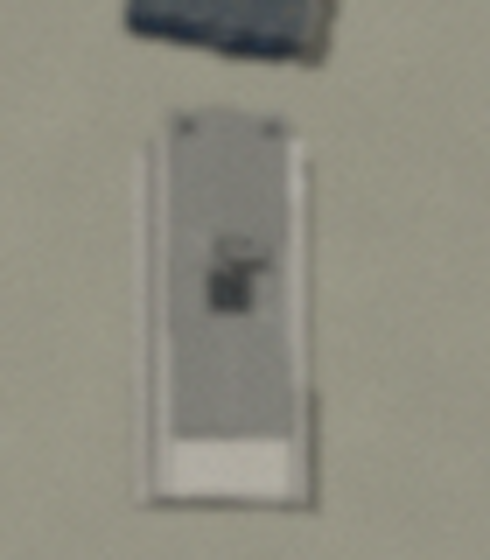

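The head at crop (237,247) stands beyond the opening in the slot; all is in place.

```bash
python3 -c "
from plant import *
print(finish_job())"
```

```text
the job is handed in; nothing more can be done
None
```

I did the whole job and handed it in at about 28.5 s of the 72 s allowed; no verdict was reported.

- **Coping:** With the tongs I lifted the square-headed coping from the +y end well of the white rack. I pressed it about 5 mm down on the sprung floor with a net force of about 3 to 4 N. Then I slid it about 13 mm into the slot, raised it 2 mm and let go.
- **Tongs:** I hung the tongs back in their stand. The hanging height matched the first grasp to within a millimetre. The largest wrist reading when they seated was about 7 N.

What the last checks showed:

- **Coping latched:** The wrist and top pictures show the coping standing upright in the slot past the wide opening. The wrist force was back at its no-contact level when the jaws opened. I did not measure the height of its head over the plate.
- **Tongs and surroundings:** The tongs hang by their wings between the lips of both posts. The round and cone copings and the bystanders look unmoved by eye.

Checks that were weak or disagreed:

- **Opening position:** The side and wrist cameras differed by about 1 mm on where the opening was. I went between the two, and feeling the floor give confirmed it.
- **Grip on the head:** The gripper read about 24 mm where 26 mm was expected with the head held. I confirmed the grip by seeing the empty well instead.
- **Final top view:** The network found the square head there only weakly (confidence 0.39) and put it about 8 mm off in x, so I relied on the pictures and the earlier wrist detection (confidence 0.88).

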